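# Rebuild the rinsed berry-sample press

## Robot

A 6-joint arm with a two-finger parallel gripper is mounted at the origin on a cart in front of the work surface, level with it; the furniture and walls round the work are solid. World frame = base frame: x ahead of the robot, y to its left, z up, the work surface at z = 0. Lengths are in m, angles in degrees, forces in N, time in s.
With the tool pointing down it reaches from about 0.3 to 0.75 m from the base axis. Payload 8.5 kg.
Tool frame: the origin (TCP) lies at the very end of the fingers, on their centre line; the grasp point (between the pads) lies 19 mm behind it (grip_depth is the distance from the TCP to the grasp point, in m); z points along the fingers, y is the direction in which the jaws open and shut (so a half turn about z gives the same grasp; the last joint's range is limited). The gripper opens to 85 mm and grips with 20 to 120 N. Pads are 22 mm wide; open, the fingers measure 114 mm over their backs; the gripper's body (76 mm by 85 mm) begins 54 mm behind the grasp point. The pads swing forward as they close: fully open they stand 13 mm farther back than shut.
Start: joints at [-78.226, 21.807, 74.336, -0, 83.858, -12.336], TCP at [0.225, -0.502, 0.231] pointing down, gripper open.
Joint ranges: [-178.18, 178.18], [-50.72, 133.34], [12.68, 142.11], [-81.47, 261.47], [9.98, 163.14], [-165.26, 165.26]. Speed limits (degrees/s): [136.94, 136.94, 180, 180, 180, 180].

## Interface

Orientations are given as a 3x3 rotation matrix whose columns are the frame's x, y, z axes.
In Python, from rig import observe, get_image, close_job, silhouettes, grip_depth gives the robot as it stands. The module is installed in compiled form; this text tells all that it offers.
- The arm moves only by the shell command python3 -m crank 'ROWS' [FORCE]. ROWS is a JSON object of lists of equal length, an entry for each row: "slide": the shift along the tool's x, y, z in m, a list of three; "roll": the turn about the tool's z in rad; "grip": the finger opening in m, from 0 to 0.0854. A call has exactly 8 rows; each row is the pose to reach, as a shift and turn from the pose commanded when the call began, along the tool's axes at that moment; what a row does not reach only later rows make up. A row lasts 1/10 s, in which the tool goes at most 50 mm and 8.59 degrees, less where a joint would pass 70% of its speed; a pose out of reach is approached as far as the arm can. A call with a gripper value outside its range is refused whole. The fingers move at their own pace and stop on an object; FORCE is the grip in N (left out, the last holds). Time passes only in rows, so rows that repeat a pose let the fingers close, or fill a call up. It gives the time, the measured TCP pose, the force and the opening at its end, in the units of the state.
- observe(): the state, without advancing time (a new reading comes with each control period).
- get_image(name): name is "scene" or "top" or "wrist"; returns a dict with "frame" (420x560x3 uint8, red, green, blue), "fx", "fy", "cx", "cy" (pixels), "xyz" and "rotation" of the camera in the world. Camera axes: x right, y down, z forward; pixel columns grow to the right and rows downward; lengths in m; the calibration is good to about 2 mm. A picture is of the moment at which its call begins. There is no depth.
- close_job(): hands the job in, once; it reports no verdict.
Trained networks look in a picture, given as the dict that the camera call returned (one of the last four; its "shot" number tells which), for a name from the list of things; names that differ only in an ending like _2 or _b are one class to them, and where a whole thing is asked for, a point or a joint stands for the part that bears it (a point fixed in the world has none). Each returns a list of dicts, best first, with "confidence" (0 to 1); they miss things now and then, are a little off and sometimes report something else, mostly with a low value. They report only what shows in the picture. A call takes as long as a camera call. They do not tell look-alikes from the thing itself.
- silhouettes(target, picture): "pixels" (420x560 bool, what is visible of it) and "box" ([centre column, centre row, width, height] in pixels, round what is visible of it).
The state is a dict: "time_s": time; "q": joint angles; "qvel": joint speeds; "joint_efforts": joint torques, N m; "position": TCP position; "tool_rot": TCP orientation; "ft_force": force on the tool from outside, world axes, zero at the start; "wrist_torque": the same for the moment, N m; "grip_width": finger opening in m.
Only numpy, scipy, OpenCV 4.12 (cv2) and the standard library are available. Lean on these libraries where they do the work, as an engineer would, in place of code of your own. Each camera call takes 0.05 s, during which the arm holds its last target.

## Task

The small berry-sample press has been rinsed: put it back together so it can drip dry. First lay the drain plate flat in the middle of the pan over the brass pin, raised side up; then stand the stave basket upright on the plate, round its raised middle; then lower the plunger, knob up, into the basket until it rests on the plate; and last swing the screw arm over the basket until it meets its stop. At any point along the way stand the enamel cup upright on the worktop centred under the tip of the drain pipe, and do not knock over the oil can.

Things in the scene. Friction and masses are not known exactly. Their poses are not given: they have to be found in the camera images.
- press: fixed bench press; origin on the worktop under the pan's centre, z up. In its frame, mm: iron foot x -63..173, y -46..46, 12 high; steel pan 160 across, floor at z 66, rim z 76; brass pin 10 thick, tapered tip, at the pan's centre, floor to z 79; upright post of the swing arm, 22 thick, at x 130, y 0, up to z 194; drain pipe toward -y.
- spout_tip (a point): tip of the 12 mm drain pipe, at x 0, y -110, z 57 mm in the press's frame. The pipe runs out from the pan along the press's -y axis at z about 69; its lowest point is at z 56. The cup is to stand centred under the tip; it cannot come down there from above: lower it further out along -y, then slide it in.
- press_arm (a joint): angle of the swing arm about its post, rad: 0 = screw over the pan's centre, at the stop; starts swung aside 1.1 to 1.4 toward the press's +y. The screw is 130 mm from the post: at angle q it is at x = 130 - 130 cos q, y = 130 sin q mm in the press's frame. Light friction (1 N at the knob); stays where left. The screw's foot (z 175) passes 9 mm above the seated plunger.
- press_knob (a point): middle of the dark wooden knob on top of the arm's screw: upright, round, 26 mm across, from z 218 to 242 mm (this point: z 230). Pinch it from above to swing the arm; it may turn between the fingers. The arm's iron boss below it is 38 mm across and ends at z 216. Beware of the wall cabinet: its closed front stands at world x 0.67 m, from z 0.28 m up.
- drain_plate: loose round aluminium plate, 64 mm across and 10 mm thick, with small drain holes and a raised middle (40 mm across, 5 mm more, 15 mm in all) and an 18 mm hole through the centre. Origin at the centre of its underside, z up through the raised side. 0.11 kg; grasp across its diameter.
- stave_basket: loose press basket of 12 upright light wooden staves with two steel hoops, open at both ends: 62 mm across outside, 48 mm inside, 60 mm high. Origin at the centre of its lower end, z up its axis. 0.13 kg.
- plunger: loose plunger: a wooden disc 40 mm across and 12 mm thick at the bottom, a steel stem 14 mm thick, and a dark round wooden grip 22 mm across from 60 to 85 mm height at the top; 85 mm in all. Stands upright. Origin at the centre of its underside, z up. 0.12 kg. Seated, its grip stands clear above the basket's rim.
- enamel_cup: loose white enamel cup without handle, dark rim, straight sided, 57 mm across outside, 42 mm high, wall 2.5 mm. Stands upright. Origin at the centre of its underside, z up. 0.10 kg.
- oil_can: loose oil can with a long upright spout, 67 mm across, 142 mm high, standing at the left of the worktop near the loose parts; not part of the job. Origin at the centre of its underside, z up.
Not all that is in view belongs to the job. Leave any red look-alike of the plunger alone.

How it is judged (in metres and radians):
On the way, in this order (a step that is already met when the one before it is completed fails the run):
1. the drain plate lies flat, raised side up, on the pan's floor over the pin (horizontal distance between drain_plate and press below 0.008 m and height (world z) of drain_plate between 0.062 and 0.07 m and angle between drain_plate's own z axis and vertical below 0.1 rad), for 0.2 s.
2. the basket stands on the plate (horizontal distance between stave_basket and drain_plate below 0.008 m and z of stave_basket in the frame of drain_plate between 0.006 and 0.0135 m), for 0.2 s.
3. the plunger stands in the basket on the plate (horizontal distance between plunger and stave_basket below 0.01 m and z of plunger in the frame of drain_plate between 0.01 and 0.0195 m), for 0.2 s.
4. the screw arm is over the basket at its stop (value of joint press_arm below 0.08 rad), for 0.2 s.
At the end, for the whole second after the job is handed in: Plate flat over the pin (8 mm); basket upright on it round its raised middle (8 mm); plunger in the basket, knob up, resting on the plate; arm within 0.08 rad of its stop; cup upright on the worktop, centre within 16 mm of below the pipe's tip; oil can standing; all at rest (all of step 1 and all of step 2 and all of step 3 and angle between stave_basket's own z axis and vertical below 0.12 rad and angle between plunger's own z axis and vertical below 0.15 rad and value of joint press_arm below 0.08 rad and horizontal distance between enamel_cup and spout_tip below 0.016 m and height (world z) of enamel_cup below 0.005 m and angle between enamel_cup's own z axis and vertical below 0.1 rad and linear speed of each of stave_basket, plunger, enamel_cup below 0.02 m/s); the robot touches nothing.
It fails at once if the oil can is knocked over (angle between oil_can's own z axis and vertical above 0.6 rad).
It also fails if it takes over 144 s, if anything falls off the work surface, if the arm or the gripper's body presses on something with over 40 N, if the wrist force passes 120 N, or if a joint passes its speed limit or range.

## Working session

There is one attempt and no reset: what is moved stays moved. The work goes in short steps, Python scripts to look and compute and a shell command to move; the robot and the scene stay as the last step left them, time stands still between calls to the robot, and variables do not carry over. Pictures are saved under pics/ and viewed, and the job is handed in when it is done.

```bash
mkdir -p pics; ls
cat > h.py <<'E'
import numpy as np,cv2
from rig import observe,get_image,silhouettes,grip_depth
def save(p,n):cv2.imwrite('pics/'+n+'.png',p['frame'][:,:,::-1])
def proj(p,X):
    R=np.array(p['rotation']);c=R.T@(np.array(X,float)-np.array(p['xyz']))
    return p['fx']*c[0]/c[2]+p['cx'],p['fy']*c[1]/c[2]+p['cy']
def ray(p,u,v,z):
    R=np.array(p['rotation']);d=R@np.array([(u-p['cx'])/p['fx'],(v-p['cy'])/p['fy'],1]);o=np.array(p['xyz'])
    return o+d*(z-o[2])/d[2]
E
python3 - <<'E'
from h import *
s=observe();print({k:np.round(v,3).tolist() for k,v in s.items()},grip_depth)
for n in('scene','top','wrist'):
    p=get_image(n);save(p,n+'0');print(n,p['fx'],p['cx'],p['cy'],np.round(p['xyz'],3),np.round(p['rotation'],3).tolist())
    for t in('press','press_arm','press_knob','drain_plate','stave_basket','plunger','enamel_cup','oil_can'):
        try:
            for r in silhouettes(t,p):print(t,round(r['confidence'],2),np.round(r['box'],1),r['pixels'].sum())
        except Exception as e:print(t,e)
E
```

```text
pics
{'time_s': 0.0, 'q': [-78.224, 21.841, 74.385, 0.0, 83.86, -12.338], 'qvel': [-0.083, -0.035, 0.084, 0.0, -0.017, -0.01], 'joint_efforts': [-0.0, -44.847, -23.127, -0.0, 0.005, -0.0], 'position': [0.225, -0.502, 0.231], 'tool_rot': [[0.913, 0.409, -0.0], [0.409, -0.913, 0.001], [0.0, -0.001, -1.0]], 'ft_force': [0.042, -0.051, -1.147], 'wrist_torque': [-0.03, -0.061, -0.015], 'grip_width': 0.085} 0.0187
scene 461.67802323757246 269.7018290318298 210.337904629604 [-0.4   -0.431  0.858] [[0.417, -0.522, 0.744], [-0.909, -0.223, 0.352], [-0.018, -0.823, -0.567]]
press 0.66 [235.5 219.9  92.8 110.2] 1712
press_arm 0.53 [205.8 173.8  29.3  23.3] 349
press_knob 0.61 [207.2 177.2  33.9  21.7] 353
drain_plate 0.92 [387.9 305.6  27.5  23.5] 434
stave_basket 0.61 [402.  266.8  24.4  31. ] 694
plunger 0.74 [328.1 259.4  20.2  28.5] 252
plunger 0.72 [353.8 250.4  14.   29.7] 258
plunger 0.68 [327.2 239.9  14.9  25.1] 139
enamel_cup 0.7 [155.1 246.6  23.1  25.6] 401
oil_can 0.75 [155.1 208.1  19.2  39.7] 411
oil_can 0.47 [234.8 217.2  90.8 110.9] 1655
oil_can 0.35 [402.8 266.8  21.5  28.5] 642
top 442.01975539803766 278.26865554531497 210.11742398320524 [0.215 0.017 1.566] [[0.018, -0.977, 0.212], [-1.0, -0.018, 0.003], [0.001, -0.212, -0.977]]
press 0.75 [250.3 211.7  86.4  72.7] 2800
press_arm 0.91 [232.2 192.3  49.1  29.6] 518
press_knob 0.63 [233.4 191.1  50.5  33.5] 575
drain_plate 0.7 [383.  239.7  17.8  14.8] 213
stave_basket 0.7 [381.9 201.9  19.6  22.9] 202
stave_basket 0.53 [174.1 215.2  25.5  17.6] 267
plunger 0.53 [327.1 196.8   6.9  13.7] 108
plunger 0.48 [348.  201.3   9.6  11.4] 126
plunger 0.42 [330.6 214.8   6.8  12.7] 104
plunger 0.29 [234.3 192.   49.7  35.8] 436
enamel_cup 0.79 [192.4 248.9  15.5  14.2] 257
oil_can 0.77 [173.7 215.8  19.5  17.3] 300
wrist 297.99624473340407 274.1388743525127 212.2410270126611 [ 0.288 -0.474  0.375] [[0.409, -0.879, -0.246], [-0.912, -0.394, -0.11], [0.0, 0.269, -0.963]]
```

Run:
```python
import cv2
a=cv2.imread('pics/scene0.png')[140:350,110:450];cv2.imwrite('pics/s0c.png',cv2.resize(a,None,fx=2.3,fy=2.3,interpolation=cv2.INTER_CUBIC))
a=cv2.imread('pics/top0.png')[150:290,140:420];cv2.imwrite('pics/t0c.png',cv2.resize(a,None,fx=2.8,fy=2.8,interpolation=cv2.INTER_CUBIC))
```

```text
(no output)
```

View pics/s0c.png

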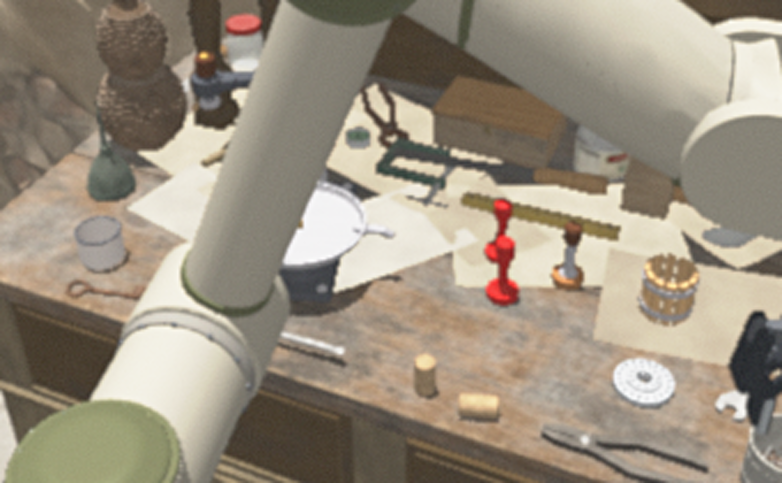

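View pics/t0c.png

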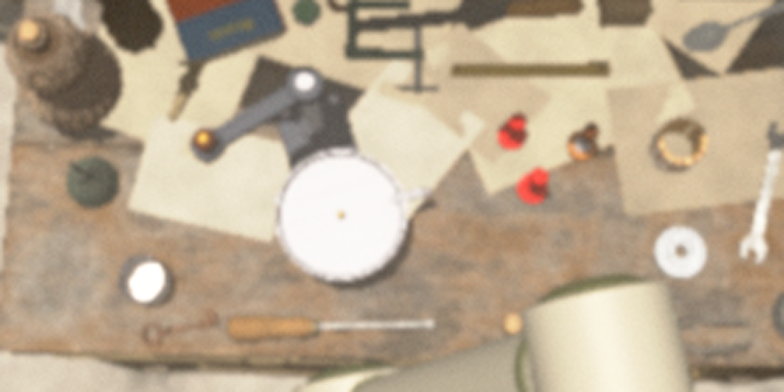

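View pics/wrist0.png

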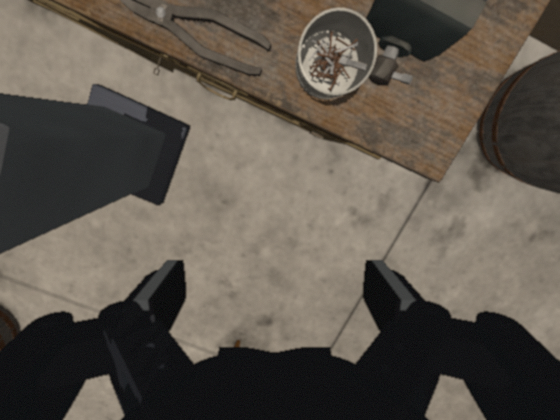

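View pics/scene0.png

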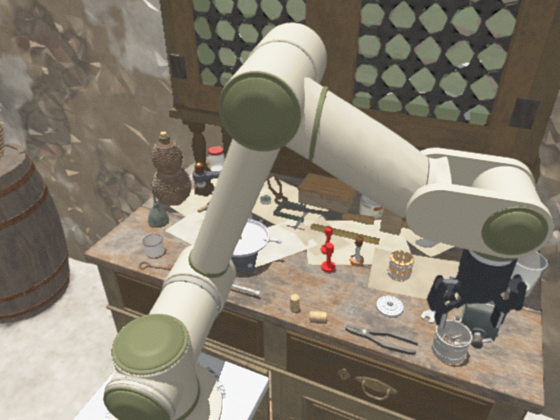

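Run:
```python
from h import *
p=get_image('top');q=get_image('scene')
f=lambda x,y:(140+x/2.8,150+y/2.8)
P=ray(p,*f(341,215),.079);B=ray(p,*f(303,82),.194+.01);K=ray(p,*f(204,138),.242)
print('pin',P,'post',B,np.linalg.norm((B-P)[:2]),np.degrees(np.arctan2(*(B-P)[1::-1])),'knob',K, np.linalg.norm((K-B)[:2]))
for t in('drain_plate','enamel_cup','oil_can','plunger','stave_basket'):
    for pp in(p,q):
        for r in silhouettes(t,pp)[:4]:
            if r['confidence']<.4:continue
            ys,xs=np.nonzero(r['pixels']);h={'drain_plate':.005,'enamel_cup':.025,'oil_can':.04,'plunger':.045,'stave_basket':.03}[t]
            print(t,round(r['confidence'],2),ray(pp,xs.mean(),ys.mean(),h).round(3))
```

```text
pin [0.47867952 0.07772398 0.079     ] post [0.61000372 0.12013529 0.204     ] 0.13800277518711784 17.89792302839571 knob [0.53297771 0.2240851  0.242     ] 0.12937762673791273
drain_plate 0.8 [ 0.452 -0.352  0.005]
drain_plate 0.74 [ 0.453 -0.35   0.005]
enamel_cup 0.68 [0.4   0.324 0.025]
enamel_cup 0.65 [0.398 0.324 0.025]
oil_can 0.56 [0.522 0.393 0.04 ]
oil_can 0.98 [0.506 0.385 0.04 ]
plunger 0.67 [ 0.526 -0.16   0.045]
plunger 0.6 [ 0.595 -0.136  0.045]
plunger 0.68 [ 0.572 -0.23   0.045]
plunger 0.53 [ 0.518 -0.166  0.045]
plunger 0.52 [ 0.608 -0.132  0.045]
stave_basket 0.7 [ 0.585 -0.346  0.03 ]
stave_basket 0.87 [ 0.588 -0.345  0.03 ]
```

```bash
python3 -m crank '{"slide":[[0.034,-0.006,0],[0.068,-0.012,0],[0.102,-0.018,0.005],[0.136,-0.024,0.01],[0.170,-0.030,0.02],[0.204,-0.036,0.03],[0.238,-0.042,0.04],[0.269,-0.045,0.05]],"roll":[0.05,0.10,0.15,0.2,0.26,0.32,0.37,0.42],"grip":[0.085,0.085,0.085,0.085,0.085,0.085,0.085,0.085]}' 40
python3 - <<'E'
from h import *
p=get_image('wrist');save(p,'w1');s=observe();print(s['position'],s['tool_rot'],s['ft_force'])
for r in silhouettes('drain_plate',p):
    ys,xs=np.nonzero(r['pixels']);print(r['confidence'],r['box'],ray(p,r['box'][0],r['box'][1],.007),ray(p,xs.mean(),ys.mean(),.007))
E
```

```text
time_s: 2.75
position: [0.453, -0.3499, 0.181]
tool_rot: [[1.0, -0.001, 0.0], [-0.001, -1.0, -0.0], [0.0, 0.0, -1.0]]
ft_force: [-0.6, -0.1, 0.3]
grip_width: 0.0852
[ 0.45556718 -0.34729573  0.1792801 ] [[ 9.99999727e-01 -7.35983271e-04 -6.93270603e-05]
 [-7.35781081e-04 -9.99995603e-01  2.87268514e-03]
 [-7.14410037e-05 -2.87263335e-03 -9.99995871e-01]] [ 0.76672205  2.3867846  -2.76810263]
0.85 [277.2, 197.5, 55.2, 62.2] [ 0.45037564 -0.35345708  0.007     ] [ 0.45485063 -0.35075556  0.007     ]
```

View pics/w1.png

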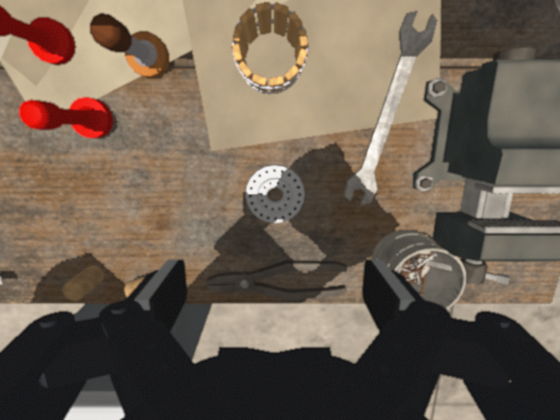

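Run:
```python
from h import *
p=get_image('wrist')
f=p['frame'][:,:,::-1]
a=cv2.resize(f[150:240,225:325],None,fx=5,fy=5,interpolation=cv2.INTER_CUBIC);b=cv2.resize(f[0:90,80:180],None,fx=2.9,fy=5,interpolation=cv2.INTER_CUBIC);b=cv2.resize(f[0:90,80:180],(290,261),interpolation=cv2.INTER_CUBIC)
c=np.zeros((450,790,3),np.uint8);c[:,:500]=a;c[:261,500:]=b;cv2.imwrite('pics/w1c.png',c)
print(ray(p,274.5,194,.007),ray(p,246,194,.007),ray(p,303.5,194,.007),ray(p,274.5,165,.01),ray(p,274.5,223,.01))
```

```text
[ 0.4551109 -0.3489532  0.007    ] [ 0.45496338 -0.31805997  0.007     ] [ 0.45526093 -0.38037165  0.007     ] [ 0.48671393 -0.34881505  0.01      ] [ 0.42309403 -0.34910247  0.01      ]
```

View pics/w1c.png

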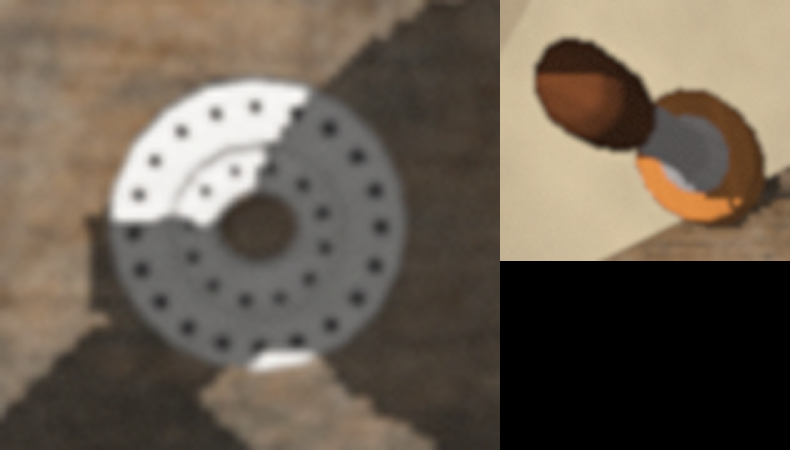

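```bash
python3 -m crank '{"slide":[[0.003,-0.002,0.04],[0.003,-0.002,0.08],[0.003,-0.002,0.12],[0.003,-0.002,0.15],[0.003,-0.002,0.165],[0.003,-0.002,0.175],[0.003,-0.002,0.181],[0.003,-0.002,0.181]],"roll":[0,0,0,0,0,0,0,0],"grip":[0.078,0.078,0.078,0.078,0.078,0.078,0.078,0.078]}' 40
python3 - <<'E'
from h import *
p=get_image('wrist');save(p,'w2');s=observe();print(s['position'],s['ft_force'])
E
```

```text
time_s: 3.7
position: [0.4546, -0.3495, 0.0004]
tool_rot: [[1.0, 0.0, 0.0], [0.0, -1.0, -0.0], [0.0, 0.0, -1.0]]
ft_force: [0.7, -0.8, 0.3]
grip_width: 0.0778
[ 0.45485665 -0.34957152  0.00093929] [ 0.05772129 -0.58060933  0.30906403]
```

View pics/w2.png

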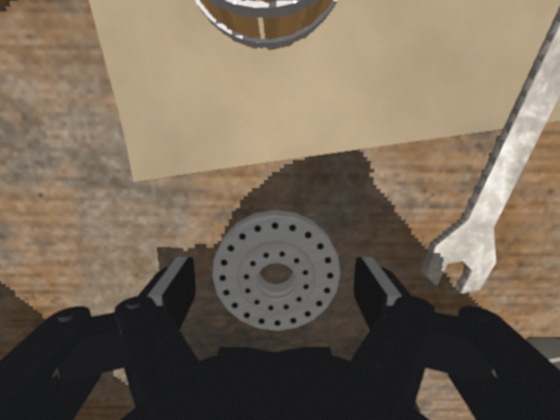

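Run:
```python
from h import *
p=get_image('wrist');s=observe();T=np.array(s['position']);print(T,proj(p,T),proj(p,T+[0,0,.01]))
print(ray(p,275,270,.01),ray(p,276,272,.015))
f=p['frame'][230:330,140:410,::-1];cv2.imwrite('pics/w2c.png',cv2.resize(f,None,fx=2.9,fy=2.9,interpolation=cv2.INTER_CUBIC))
```

```text
[ 0.45500571 -0.34956784  0.00118486] (np.float64(273.48966460045006), np.float64(265.8513453274168)) (np.float64(273.45305895162744), np.float64(274.82034964689313))
[ 0.45702254 -0.35032986  0.01      ] [ 0.45847504 -0.35078895  0.015     ]
```

View pics/w2c.png

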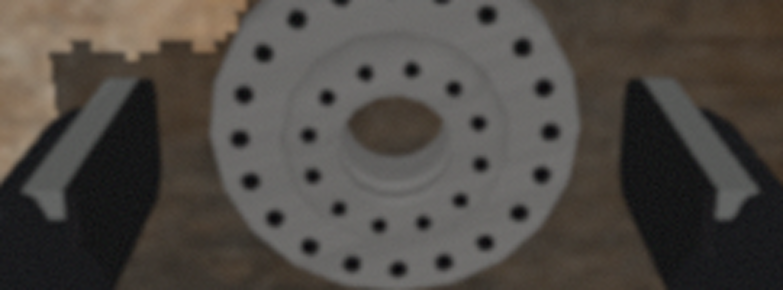

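```bash
python3 -m crank '{"slide":[[0.002,0.001,0.002],[0.002,0.001,0.0035],[0.002,0.001,0.0035],[0.002,0.001,0.0035],[0.002,0.001,0.0035],[0.002,0.001,0.0035],[0.002,0.001,0.0035],[0.002,0.001,0.0035]],"roll":[0,0,0,0,0,0,0,0],"grip":[0.078,0.078,0.06,0.055,0.055,0.055,0.055,0.055]}' 40
python3 -m crank '{"slide":[[0,0,-0.01],[0,0,-0.03],[0,0,-0.06],[0,0,-0.1],[0,0,-0.14],[0,0,-0.17],[0,0,-0.18],[0,0,-0.18]],"roll":[0,0,0,0,0,0,0,0],"grip":[0.055,0.055,0.055,0.055,0.055,0.055,0.055,0.055]}'
python3 - <<'E'
from h import *
p=get_image('wrist');save(p,'w3')
f=p['frame'][200:350,100:440,::-1];cv2.imwrite('pics/w3c.png',cv2.resize(f,None,fx=2.3,fy=2.3,interpolation=cv2.INTER_CUBIC))
E
```

```text
time_s: 4.6
position: [0.4569, -0.3501, -0.0028]
tool_rot: [[1.0, 0.001, 0.0], [0.001, -1.0, -0.0], [0.0, 0.0, -1.0]]
ft_force: [-0.3, 1.3, 6.2]
grip_width: 0.0611
time_s: 5.4
position: [0.4569, -0.3502, 0.1777]
tool_rot: [[1.0, 0.001, 0.001], [0.001, -1.0, -0.002], [0.001, 0.002, -1.0]]
ft_force: [0.0, 0.2, -1.2]
grip_width: 0.0609
```

View pics/w3c.png

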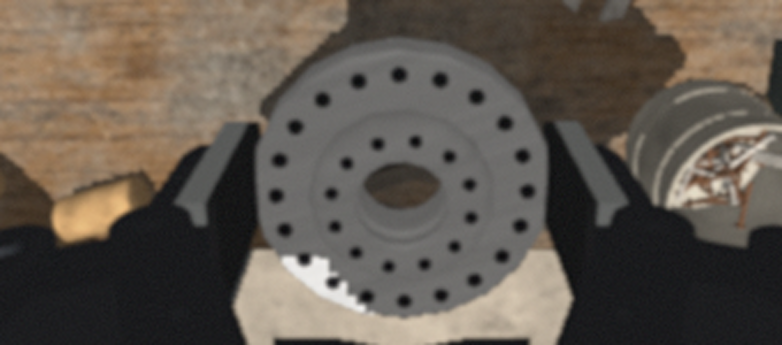

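```bash
python3 -m crank '{"slide":[[-0.005,-0.03,0],[-0.01,-0.07,0],[-0.015,-0.11,0],[-0.02,-0.15,0],[-0.03,-0.19,0],[-0.035,-0.23,0],[-0.04,-0.27,0],[-0.045,-0.31,0]],"roll":[0,0,0,0,0,0,0,0],"grip":[0.055,0.055,0.055,0.055,0.055,0.055,0.055,0.055]}'
python3 -m crank '{"slide":[[0,-0.03,0],[0,-0.06,0],[0,-0.08,0],[0,-0.10,0],[0,-0.11,0],[0,-0.11,0],[0,-0.11,0],[0,-0.11,0]],"roll":[0,0,0,0,0,0,0,0],"grip":[0.055,0.055,0.055,0.055,0.055,0.055,0.055,0.055]}'
python3 - <<'E'
from h import *
p=get_image('wrist');save(p,'w4');s=observe();print(s['position'],p['xyz'])
E
```

```text
time_s: 6.25
position: [0.4102, -0.0383, 0.1751]
tool_rot: [[1.0, 0.0, -0.003], [0.0, -1.0, 0.001], [-0.003, -0.001, -1.0]]
ft_force: [0.3, -0.8, -2.2]
grip_width: 0.0607
time_s: 7.05
position: [0.4115, 0.0692, 0.1765]
tool_rot: [[1.0, -0.0, -0.001], [-0.0, -1.0, -0.0], [-0.001, 0.0, -1.0]]
ft_force: [-0.3, -0.5, -0.7]
grip_width: 0.061
[0.4115283  0.06920911 0.17661704] [0.48104354 0.06883676 0.31989592]
```

View pics/w4.png

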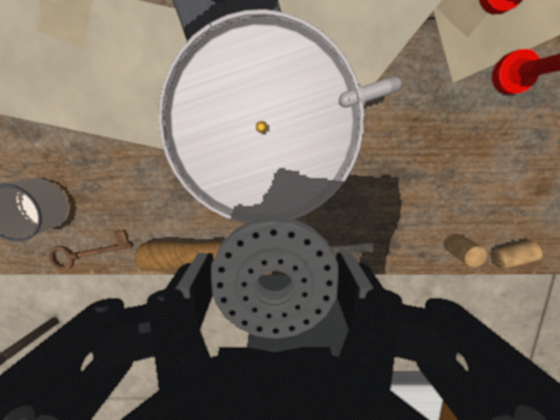

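Run:
```python
from h import *
p=get_image('wrist');s=observe();T=np.array(s['position']);
print('pin',ray(p,262,127,.078),'rim',ray(p,160.5,116,.076),ray(p,363.5,116,.076),ray(p,262,10.5,.076),ray(p,262,222,.076))
H=ray(p,274.3,281.3,T[2]+.018);print('T',T,'plate',H,H-T)
for u,v in((264,281),(284,281)):print(ray(p,u,v,T[2]+.018))
print('spout tip',ray(p,398,83,.063),'base',ray(p,348,100,.069))
f=p['frame'][205:350,190:360,::-1];cv2.imwrite('pics/w4c.png',cv2.resize(f,None,fx=4,fy=4,interpolation=cv2.INTER_CUBIC))
f=p['frame'][90:160,220:300,::-1];cv2.imwrite('pics/w4d.png',cv2.resize(f,None,fx=6,fy=6,interpolation=cv2.INTER_CUBIC))
```

```text
pin [0.48234008 0.07841445 0.078     ] rim [0.49056942 0.15757253 0.076     ] [ 0.49062747 -0.00073856  0.076     ] [0.56241633 0.07764418 0.076     ] [0.40395438 0.07932537 0.076     ]
T [0.41152707 0.06928448 0.17671428] plate [0.41243358 0.06878428 0.19471428] [ 0.00090651 -0.0005002   0.018     ]
[0.41258619 0.07359332 0.19471428]
[0.41259193 0.06425569 0.19471428]
spout tip [ 0.51624235 -0.02995041  0.063     ] base [0.50295337 0.01050799 0.069     ]
```

View pics/w4c.png

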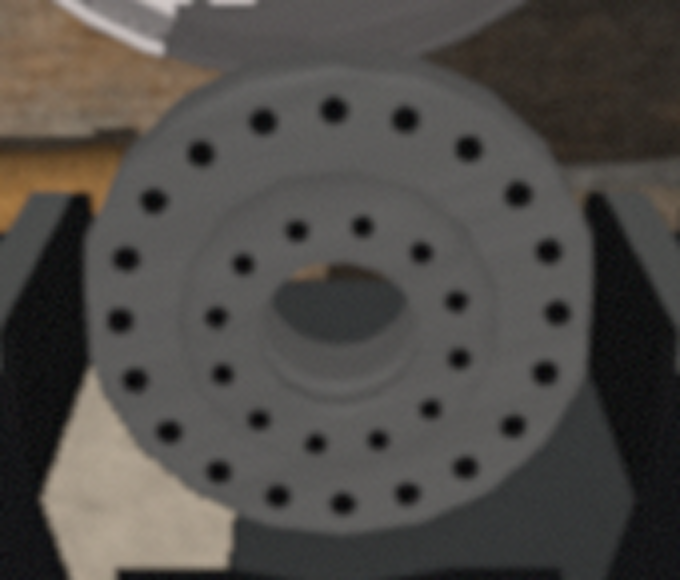

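View pics/w4d.png

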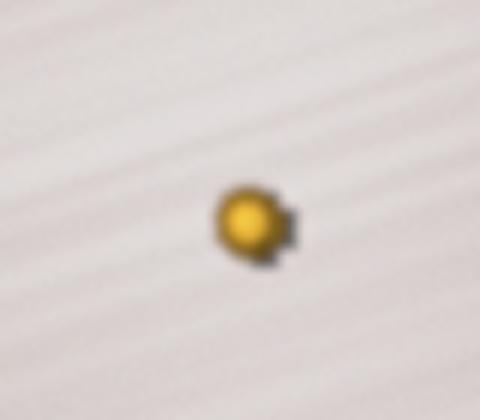

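Run:
```python
from h import *
p=get_image('wrist');s=observe();T=np.array(s['position']);print(T)
g=lambda x,y,h:(ray(p,190+x/4,205+y/4,T[2]+h)-T).round(4)
for h in(.013,):
  a=g(333,110,h);b=g(342,503,h);c=g(120,320,h);d=g(557,313,h);print(a,b,c,d,(a+b)/2,(c+d)/2,np.linalg.norm(a-b),np.linalg.norm(c-d))
print(g(338,332,.018),g(320,168,.018),g(340,472,.018))
print(g(85,310,.013),g(592,310,.013))
```

```text
[0.41153618 0.06938399 0.17677459]
[ 0.0233 -0.      0.013 ] [-0.0299 -0.0012  0.013 ] [-0.0039  0.0259  0.013 ] [-0.0029 -0.0273  0.013 ] [-0.0033 -0.0006  0.013 ] [-0.0034 -0.0007  0.013 ] 0.05321353211355172 0.05320939766620178
[-0.0026 -0.0006  0.018 ] [0.0181 0.0014 0.018 ] [-0.0217 -0.0009  0.018 ]
[-0.0025  0.0301  0.013 ] [-0.0025 -0.0315  0.013 ]
```

```bash
python3 -m crank '{"slide":[[0.03,-0.005,0],[0.06,-0.0098,0.0],[0.0743,-0.0098,0.02],[0.0743,-0.0098,0.05],[0.0743,-0.0098,0.075],[0.0743,-0.0098,0.087],[0.0743,-0.0098,0.087],[0.0743,-0.0098,0.087]],"roll":[0,0,0,0,0,0,0,0],"grip":[0.055,0.055,0.055,0.055,0.055,0.055,0.055,0.055]}'
python3 - <<'E'
from h import *
p=get_image('wrist');save(p,'w5');s=observe();T=np.array(s['position']);print(T,p['xyz'])
f=p['frame'][205:350,190:360,::-1];cv2.imwrite('pics/w5c.png',cv2.resize(f,None,fx=4,fy=4,interpolation=cv2.INTER_CUBIC))
for z in (.079,.066):print(proj(p,[.4823,.0786,z]))
E
```

```text
time_s: 8.0
position: [0.4861, 0.0795, 0.0902]
tool_rot: [[1.0, 0.0, 0.0], [0.0, -1.0, -0.0], [0.0, 0.0, -1.0]]
ft_force: [0.1, -0.2, -0.6]
grip_width: 0.0611
[0.48629357 0.07955458 0.09063702] [0.55550823 0.07917708 0.23369275]
(np.float64(275.13963460164007), np.float64(263.2806336172175))
(np.float64(275.0802638399692), np.float64(254.00229882112882))
```

View pics/w5c.png

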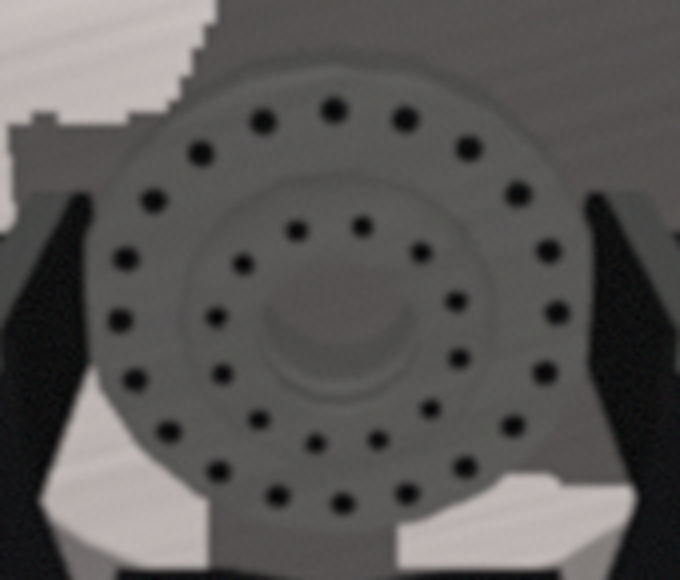

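View pics/w5.png

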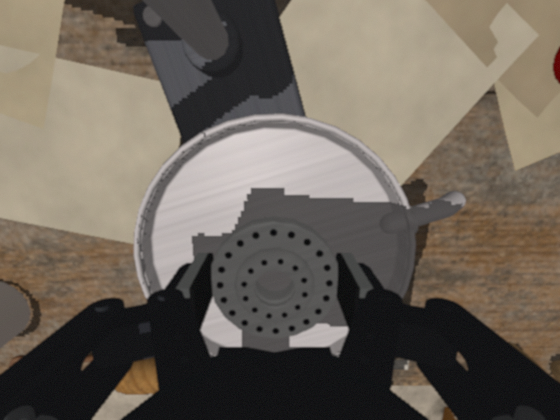

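```bash
python3 -m crank '{"slide":[[0,0,0.005],[0,0,0.01],[0,0,0.014],[0,0,0.017],[0,0,0.02],[0,0,0.02],[0,0,0.02],[0,0,0.02]],"roll":[0,0,0,0,0,0,0,0],"grip":[0.055,0.055,0.055,0.055,0.055,0.055,0.055,0.055]}'
python3 - <<'E'
from h import *
p=get_image('wrist');save(p,'w6');s=observe();T=np.array(s['position']);print(T,s['ft_force'])
f=p['frame'][205:350,190:360,::-1];cv2.imwrite('pics/w6c.png',cv2.resize(f,None,fx=4,fy=4,interpolation=cv2.INTER_CUBIC))
for z in (.079,.066):print(proj(p,[.4823,.0786,z]))
E
```

```text
time_s: 8.85
position: [0.4859, 0.0798, 0.0699]
tool_rot: [[1.0, 0.001, 0.0], [0.001, -1.0, -0.0], [0.0, 0.0, -1.0]]
ft_force: [-0.3, 0.4, -0.7]
grip_width: 0.0609
[0.48583827 0.0797668  0.06994899] [-0.69782798  0.45814079 -1.3456868 ]
(np.float64(275.7906364611764), np.float64(280.4580739267177))
(np.float64(275.6743770410522), np.float64(268.71857610345313))
```

View pics/w6c.png

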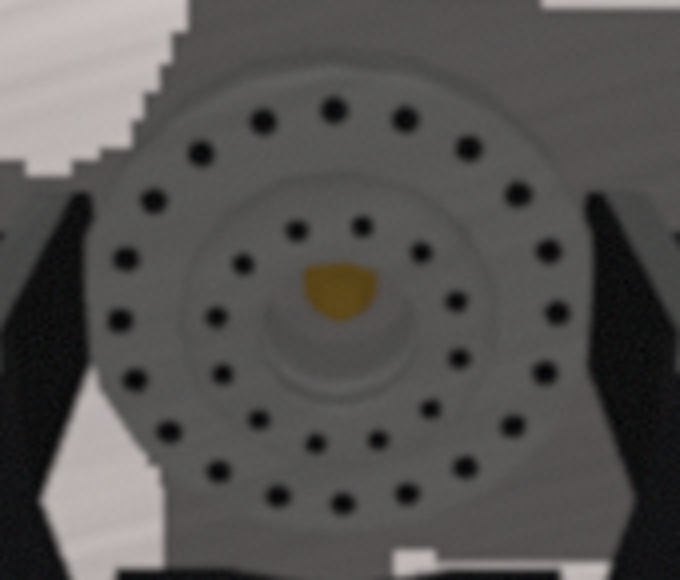

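```bash
python3 -m crank '{"slide":[[0,0,0.002],[0,0,0.004],[0,0,0.006],[0,0,0.007],[0,0,0.007],[0,0,0.007],[0,0,0.007],[0,0,0.007]],"roll":[0,0,0,0,0,0,0,0],"grip":[0.055,0.055,0.055,0.055,0.055,0.06,0.07,0.078]}'
python3 -m crank '{"slide":[[0,0,0],[0,0,-0.004],[0,0,-0.01],[0,0,-0.03],[0,0,-0.06],[0,0,-0.09],[0,0,-0.11],[0,0,-0.11]],"roll":[0,0,0,0,0,0,0,0],"grip":[0.078,0.08,0.08,0.08,0.08,0.08,0.08,0.08]}'
python3 - <<'E'
from h import *
p=get_image('wrist');save(p,'w7');s=observe();T=np.array(s['position']);print(T,s['ft_force'])
for z in (.079,.066):print(proj(p,[.4823,.0786,z]))
E
```

```text
time_s: 9.7
position: [0.4858, 0.0798, 0.0628]
tool_rot: [[1.0, 0.001, 0.0], [0.001, -1.0, -0.0], [0.0, 0.0, -1.0]]
ft_force: [0.3, -0.8, -1.1]
grip_width: 0.0782
time_s: 10.5
position: [0.4869, 0.0797, 0.1758]
tool_rot: [[1.0, 0.001, 0.006], [0.001, -1.0, -0.0], [0.006, 0.0, -1.0]]
ft_force: [-0.3, 0.5, 0.2]
grip_width: 0.0803
[0.48613637 0.07977836 0.17400222] [ 0.37478846 -0.00368646 -0.58355422]
(np.float64(275.0964876716842), np.float64(220.7412512995982))
(np.float64(275.05167893475016), np.float64(216.46674665658966))
```

View pics/w7.png

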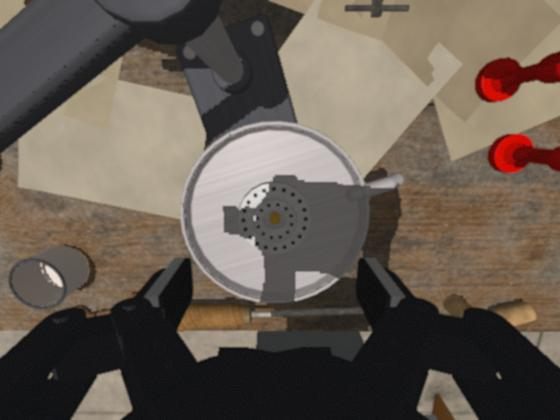

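Run:
```python
from h import *
p=get_image('wrist');save(p,'w7')
f=p['frame'][165:265,225:325,::-1];cv2.imwrite('pics/w7c.png',cv2.resize(f,None,fx=6,fy=6,interpolation=cv2.INTER_CUBIC))
print('rim',ray(p,182,205,.076),ray(p,368.5,205,.076),ray(p,275,122,.076),ray(p,275,302,.076))
```

```text
rim [0.49448037 0.15648226 0.076     ] [0.4947336  0.00062963 0.076     ] [0.56100951 0.07891199 0.076     ] [0.40285067 0.07854445 0.076     ]
```

View pics/w7c.png

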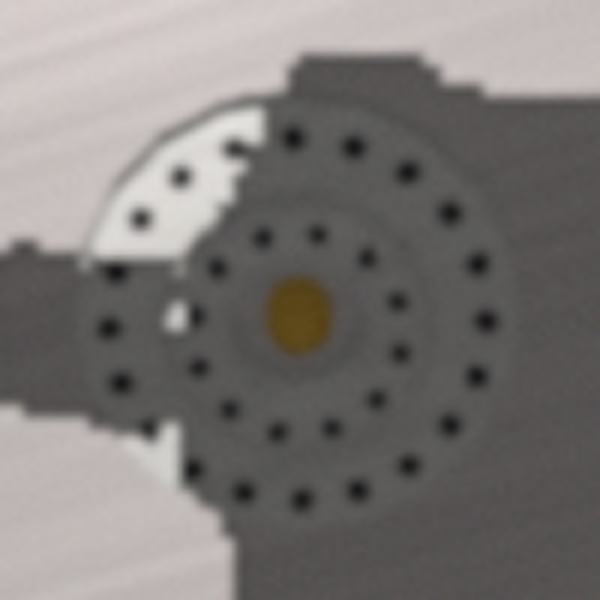

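```bash
python3 -m crank '{"slide":[[0,0.03,-0.01],[0,0.07,-0.01],[0,0.11,-0.01],[0,0.15,-0.01],[0,0.19,-0.01],[0,0.23,-0.01],[0,0.27,-0.01],[0,0.31,-0.01]],"roll":[0,0,0,0,0,0,0,0],"grip":[0.08,0.08,0.08,0.08,0.085,0.085,0.085,0.085]}'
python3 -m crank '{"slide":[[0.005,0.04,0],[0.01,0.08,0],[0.015,0.10,0],[0.02,0.115,0],[0.02,0.115,0],[0.02,0.115,0],[0.02,0.115,0],[0.02,0.115,0]],"roll":[0,0,0,0,0,0,0,0],"grip":[0.085,0.085,0.085,0.085,0.085,0.085,0.085,0.085]}'
python3 - <<'E'
from h import *
p=get_image('wrist');save(p,'w8');s=observe();T=np.array(s['position']);print(T,s['ft_force'])
for n in('stave_basket','plunger'):
  for r in silhouettes(n,p):print(n,r['confidence'],r['box'])
E
```

```text
time_s: 11.4
position: [0.4853, -0.2316, 0.1815]
tool_rot: [[1.0, 0.001, -0.002], [0.001, -1.0, 0.002], [-0.002, -0.002, -1.0]]
ft_force: [0.7, 0.7, 0.5]
grip_width: 0.0851
time_s: 12.2
position: [0.5061, -0.3443, 0.1829]
tool_rot: [[1.0, 0.002, -0.0], [0.002, -1.0, 0.0], [-0.0, -0.0, -1.0]]
ft_force: [0.8, -0.1, 0.0]
grip_width: 0.0854
[ 0.50609845 -0.34445998  0.18293272] [ 0.91306856 -0.42353135 -0.01572475]
stave_basket 0.56 [277.6, 115.9, 69.5, 75.6]
plunger 0.9 [46.9, 98.0, 93.7, 45.0]
plunger 0.88 [145.0, 111.8, 71.6, 42.8]
plunger 0.61 [84.5, 173.6, 84.1, 40.7]
```

View pics/w8.png

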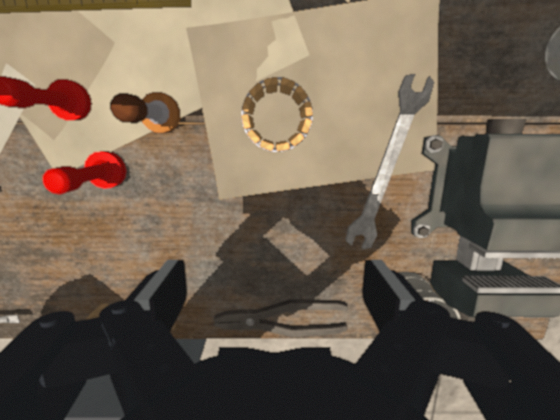

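Run:
```python
from h import *
p=get_image('wrist')
f=p['frame'][65:165,100:330,::-1];cv2.imwrite('pics/w8c.png',cv2.resize(f,None,fx=3.4,fy=3.4,interpolation=cv2.INTER_CUBIC))
for a in((240,115),(314,115),(277,78),(277,152)):print(ray(p,*a,.06))
print('pl',ray(p,161.5,112,.012),ray(p,125,107,.085))
```

```text
[ 0.58690541 -0.31583361  0.06      ]
[ 0.5870301  -0.37878542  0.06      ]
[ 0.61599422 -0.34717796  0.06      ]
[ 0.55603294 -0.34745285  0.06      ]
pl [ 0.59164774 -0.23203567  0.012     ] [ 0.59149855 -0.23067341  0.085     ]
```

View pics/w8c.png

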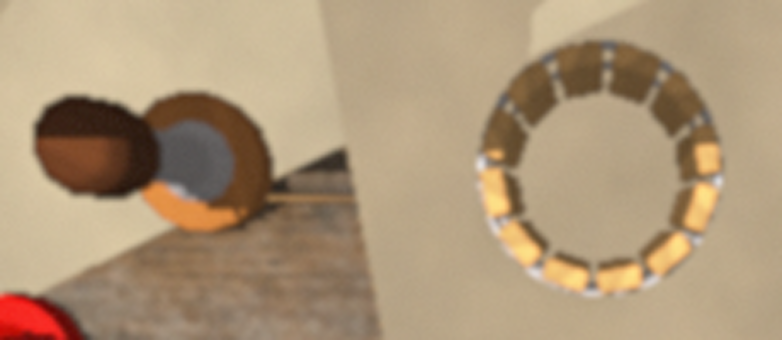

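```bash
python3 -m crank '{"slide":[[0.03,0.003,0],[0.06,0.003,0.02],[0.08,0.003,0.05],[0.08,0.003,0.085],[0.08,0.003,0.115],[0.08,0.003,0.14],[0.08,0.003,0.155],[0.08,0.003,0.161]],"roll":[0,0,0,0,0,0,0,0],"grip":[0.085,0.085,0.085,0.085,0.085,0.085,0.085,0.085]}'
python3 - <<'E'
from h import *
p=get_image('wrist');save(p,'w9');s=observe();T=np.array(s['position']);print(T,s['ft_force'])
E
```

```text
time_s: 13.2
position: [0.5858, -0.3478, 0.0205]
tool_rot: [[1.0, 0.001, -0.001], [0.001, -1.0, 0.001], [-0.001, -0.001, -1.0]]
ft_force: [-0.3, -0.1, -0.0]
grip_width: 0.0852
[ 0.58585301 -0.34790855  0.02064031] [-0.84503669 -0.40147036 -1.66739347]
```

View pics/w9.png

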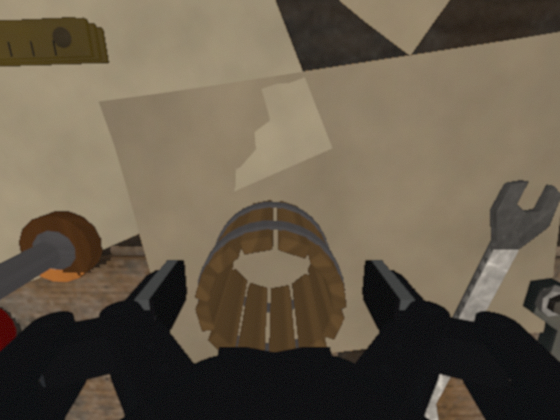

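```bash
python3 -m crank '{"slide":[[0,0,0],[0,0,0],[0,0,0],[0,0,0],[0,0,0],[0,0,-0.01],[0,0,-0.03],[0,0,-0.05]],"roll":[0,0,0,0,0,0,0,0],"grip":[0.07,0.055,0.05,0.05,0.05,0.05,0.05,0.05]}' 35
python3 -m crank '{"slide":[[-0.01,0,-0.03],[-0.03,-0.02,-0.06],[-0.06,-0.06,-0.10],[-0.09,-0.10,-0.14],[-0.11,-0.14,-0.16],[-0.13,-0.18,-0.16],[-0.15,-0.22,-0.16],[-0.17,-0.26,-0.16]],"roll":[0,0,0,0,0,0,0,0],"grip":[0.05,0.05,0.05,0.05,0.05,0.05,0.05,0.05]}'
python3 -m crank '{"slide":[[0,-0.03,0],[0,-0.07,0],[0,-0.11,0],[0,-0.14,0],[0,-0.16,0],[0,-0.17,0],[0,-0.17,0],[0,-0.17,0]],"roll":[0,0,0,0,0,0,0,0],"grip":[0.05,0.05,0.05,0.05,0.05,0.05,0.05,0.05]}'
python3 - <<'E'
from h import *
p=get_image('wrist');save(p,'w10');s=observe();T=np.array(s['position']);print(T,s['ft_force'])
E
```

```text
time_s: 14.05
position: [0.5859, -0.348, 0.0728]
tool_rot: [[1.0, 0.001, -0.001], [0.001, -1.0, 0.0], [-0.001, -0.0, -1.0]]
ft_force: [-0.5, -0.1, -1.9]
grip_width: 0.0599
time_s: 14.85
position: [0.4182, -0.0939, 0.2327]
tool_rot: [[1.0, 0.0, 0.002], [0.0, -1.0, -0.001], [0.002, 0.001, -1.0]]
ft_force: [1.1, 0.6, -1.4]
grip_width: 0.0596
time_s: 15.65
position: [0.4194, 0.074, 0.2319]
tool_rot: [[1.0, 0.001, 0.0], [0.001, -1.0, -0.0], [0.0, 0.0, -1.0]]
ft_force: [-0.2, -1.3, -1.1]
grip_width: 0.0593
[0.41943649 0.07379739 0.23181586] [ 1.09135234  0.87108204 -1.67116763]
```

View pics/w10.png

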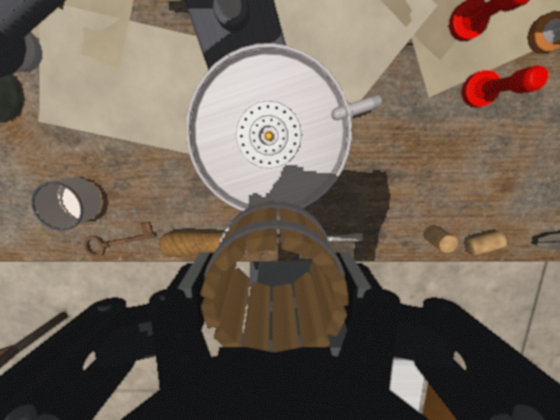

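Run:
```python
from h import *
p=get_image('wrist');s=observe();T=np.array(s['position'])
f=p['frame'][190:360,190:360,::-1];cv2.imwrite('pics/w10c.png',cv2.resize(f,None,fx=3.5,fy=3.5,interpolation=cv2.INTER_CUBIC))
f=p['frame'][90:180,225:315,::-1];cv2.imwrite('pics/w10d.png',cv2.resize(f,None,fx=5,fy=5,interpolation=cv2.INTER_CUBIC))
for y in range(200,250,5):print(y,ray(p,274,y,T[2]+.0395)-T)
```

```text
200 [ 0.04490007 -0.00019546  0.0395    ]
205 [ 0.04305333 -0.00019635  0.0395    ]
210 [ 0.0411893  -0.00019725  0.0395    ]
215 [ 0.03930772 -0.00019816  0.0395    ]
220 [ 0.03740835 -0.00019908  0.0395    ]
225 [ 0.03549093 -0.00020001  0.0395    ]
230 [ 0.0335552  -0.00020095  0.0395    ]
235 [ 0.0316009  -0.00020189  0.0395    ]
240 [ 0.02962776 -0.00020285  0.0395    ]
245 [ 0.02763551 -0.00020381  0.0395    ]
```

View pics/w10c.png

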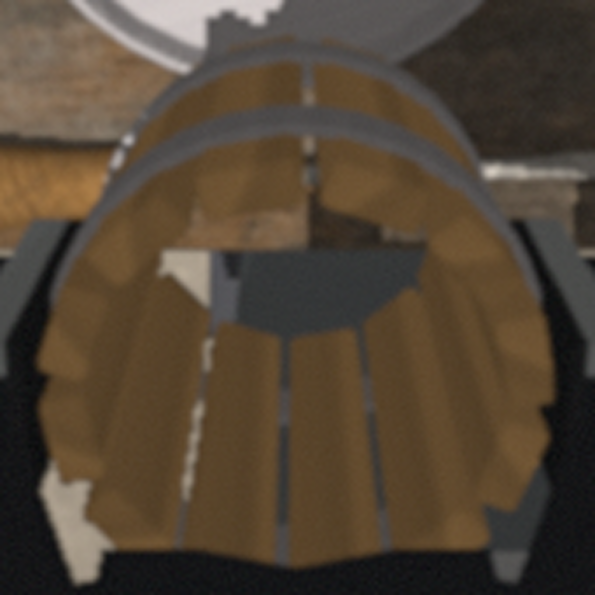

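View pics/w10d.png

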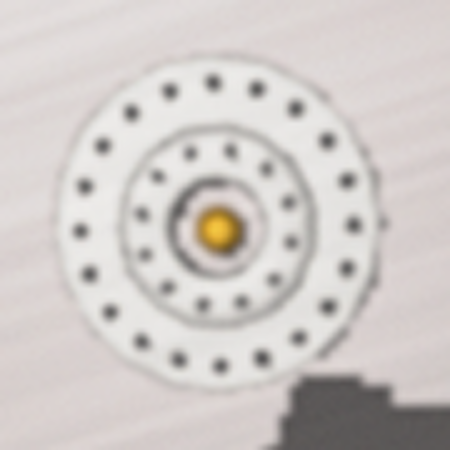

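Run:
```python
from h import *
p=get_image('wrist');s=observe();T=np.array(s['position'])
for z in(-.0205,-.022):
  a=ray(p,277,249,T[2]+z)-T;b=ray(p,273,285.2,T[2]+z)-T;print(a,b,(a+b)/2)
g=lambda x,y,h:ray(p,225+x/5,90+y/5,h)
a,b,c,d=g(213,82,.076),g(221,366,.076),g(80,231,.076),g(354,224,.076)
print('plate',(a+b)/2,(c+d)/2,np.linalg.norm(a-b),np.linalg.norm(c-d),T)
```

```text
[ 0.00099852 -0.00208398 -0.0205    ] [-0.02287911  0.00030147 -0.0205    ] [-0.0109403  -0.00089126 -0.0205    ]
[ 0.00037209 -0.00209918 -0.022     ] [-0.02372404  0.0003081  -0.022     ] [-0.01167597 -0.00089554 -0.022     ]
plate [0.48269419 0.07900156 0.076     ] [0.48269949 0.07903791 0.076     ] 0.05348539291229578 0.0533148062379073 [0.41947557 0.07377657 0.23175469]
```

```bash
python3 -m crank '{"slide":[[0.03,-0.003,0],[0.05,-0.0056,0.02],[0.0625,-0.0056,0.05],[0.0625,-0.0056,0.08],[0.0625,-0.0056,0.105],[0.0625,-0.0056,0.12],[0.0625,-0.0056,0.124],[0.0625,-0.0056,0.124]],"roll":[0,0,0,0,0,0,0,0],"grip":[0.05,0.05,0.05,0.05,0.05,0.05,0.05,0.05]}'
python3 - <<'E'
from h import *
p=get_image('wrist');save(p,'w11');s=observe();T=np.array(s['position']);print(T,s['ft_force'])
f=p['frame'][190:360,190:360,::-1];cv2.imwrite('pics/w11c.png',cv2.resize(f,None,fx=3.5,fy=3.5,interpolation=cv2.INTER_CUBIC))
E
```

```text
time_s: 16.6
position: [0.482, 0.0798, 0.1076]
tool_rot: [[1.0, 0.0, -0.001], [0.0, -1.0, 0.0], [-0.001, -0.0, -1.0]]
ft_force: [0.7, -0.4, -1.3]
grip_width: 0.0593
[0.48227316 0.07984003 0.10828318] [ 0.17734271 -0.51815972 -1.07935738]
```

View pics/w11c.png

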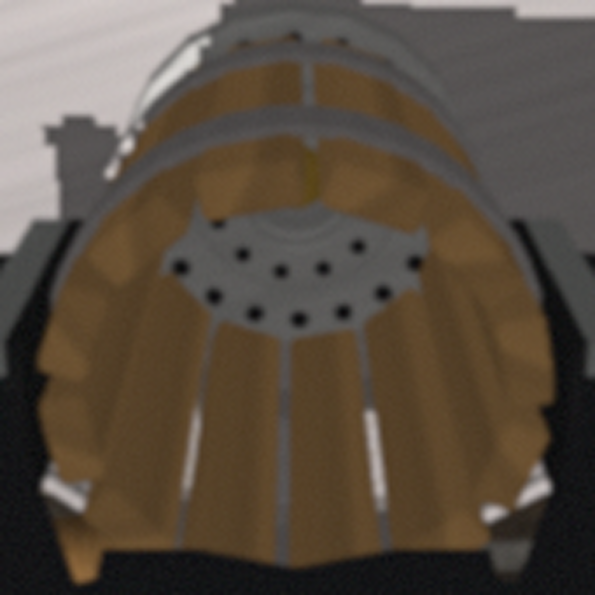

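```bash
python3 -m crank '{"slide":[[0,0.0007,0.002],[0,0.0007,0.004],[0,0.0007,0.006],[0,0.0007,0.008],[0,0.0007,0.009],[0,0.0007,0.009],[0,0.0007,0.009],[0,0.0007,0.009]],"roll":[0,0,0,0,0,0,0,0],"grip":[0.05,0.05,0.05,0.05,0.05,0.05,0.05,0.05]}'
python3 - <<'E'
from h import *
p=get_image('wrist');save(p,'w12');s=observe();T=np.array(s['position']);print(T,s['ft_force'])
f=p['frame'][190:360,190:360,::-1];cv2.imwrite('pics/w12c.png',cv2.resize(f,None,fx=3.5,fy=3.5,interpolation=cv2.INTER_CUBIC))
E
```

```text
time_s: 17.45
position: [0.4819, 0.0796, 0.0996]
tool_rot: [[1.0, 0.001, 0.001], [0.001, -1.0, -0.0], [0.001, 0.0, -1.0]]
ft_force: [-4.3, 0.5, 8.9]
grip_width: 0.0595
[0.48191803 0.07957581 0.09959204] [-3.04739432  0.06721121  8.38967559]
```

View pics/w12c.png

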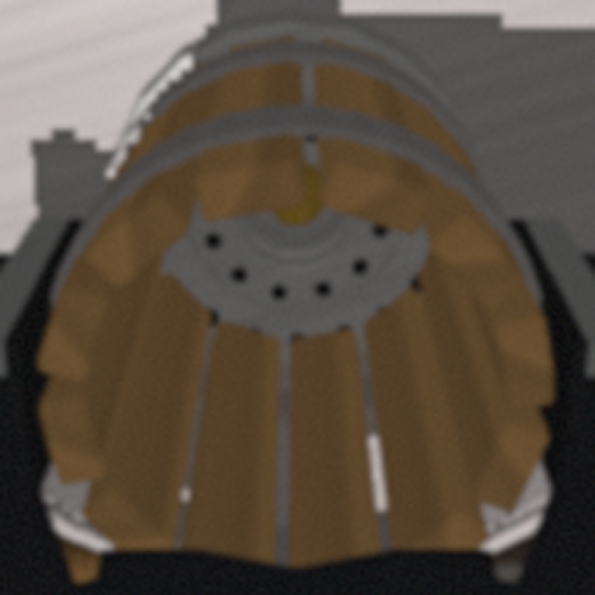

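```bash
python3 -m crank '{"slide":[[0,0,-0.003],[-0.003,0,-0.003],[-0.003,0,-0.003],[-0.003,0,-0.001],[-0.003,0,0.0],[-0.003,0,0.001],[-0.003,0,0.001],[-0.003,0,0.001]],"roll":[0,0,0,0,0,0,0,0],"grip":[0.05,0.05,0.05,0.05,0.05,0.05,0.05,0.05]}'
python3 - <<'E'
from h import *
p=get_image('wrist');save(p,'w13');s=observe();T=np.array(s['position']);print(T,s['ft_force'])
f=p['frame'][190:360,190:360,::-1];cv2.imwrite('pics/w13c.png',cv2.resize(f,None,fx=3.5,fy=3.5,interpolation=cv2.INTER_CUBIC))
E
```

```text
time_s: 18.3
position: [0.4789, 0.0796, 0.0995]
tool_rot: [[1.0, 0.001, 0.002], [0.001, -1.0, -0.0], [0.002, 0.0, -1.0]]
ft_force: [-7.6, 0.4, 22.3]
grip_width: 0.0601
[0.47890572 0.07956677 0.09950989] [-7.38613927 -0.57639705 22.00596263]
```

View pics/w13c.png

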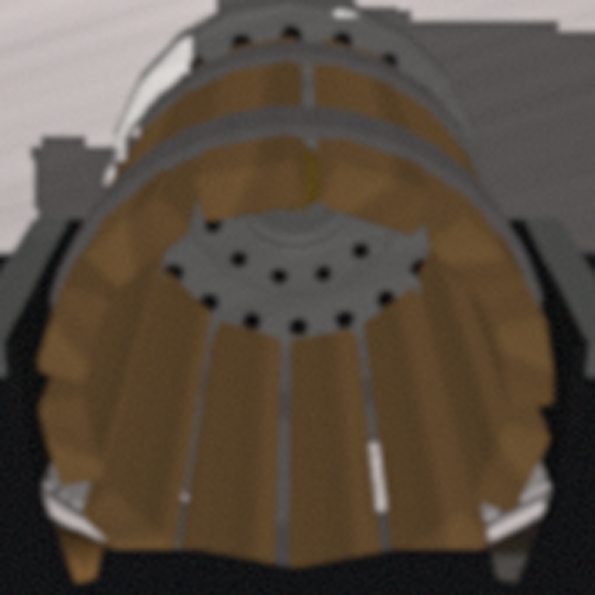

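```bash
python3 -c "
from rig import observe;s=observe();print(s['wrist_torque'],s['ft_force'],s['q'])"
python3 -m crank '{"slide":[[0,0,-0.006],[0,0,-0.006],[0.004,0,-0.006],[0.004,0,-0.006],[0.004,0,-0.006],[0.004,0,-0.006],[0.004,0,-0.006],[0.004,0,-0.006]],"roll":[0,0,0,0,0,0,0,0],"grip":[0.05,0.05,0.05,0.05,0.05,0.05,0.05,0.05]}'
python3 - <<'E'
from h import *
p=get_image('wrist');save(p,'w14');s=observe();T=np.array(s['position']);print(T,s['ft_force'],s['wrist_torque'])
f=p['frame'][190:360,190:360,::-1];cv2.imwrite('pics/w14c.png',cv2.resize(f,None,fx=3.5,fy=3.5,interpolation=cv2.INTER_CUBIC))
p=get_image('scene');save(p,'s14');f=p['frame'][150:290,180:300,::-1];cv2.imwrite('pics/s14c.png',cv2.resize(f,None,fx=4,fy=4,interpolation=cv2.INTER_CUBIC))
E
```

```text
[-0.03280906  1.31153276 -0.04401323] [-7.38613927 -0.57639705 22.00596263] [-4.56713250e+00  2.39193196e+01  9.59586936e+01 -1.33557516e-02
  6.00290279e+01  8.53796416e+01]
time_s: 19.15
position: [0.4828, 0.0796, 0.1037]
tool_rot: [[1.0, 0.001, -0.0], [0.001, -1.0, 0.0], [-0.0, -0.0, -1.0]]
ft_force: [0.1, 0.3, -1.7]
grip_width: 0.0597
[0.48282149 0.07955243 0.10369457] [ 1.07163953  0.21978574 -0.8726605 ] [-0.06652941  0.01508409 -0.01369795]
```

View pics/w14c.png

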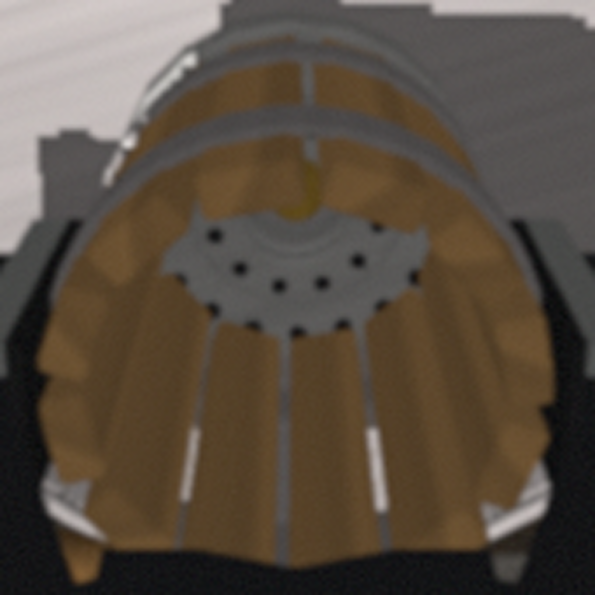

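View pics/s14c.png

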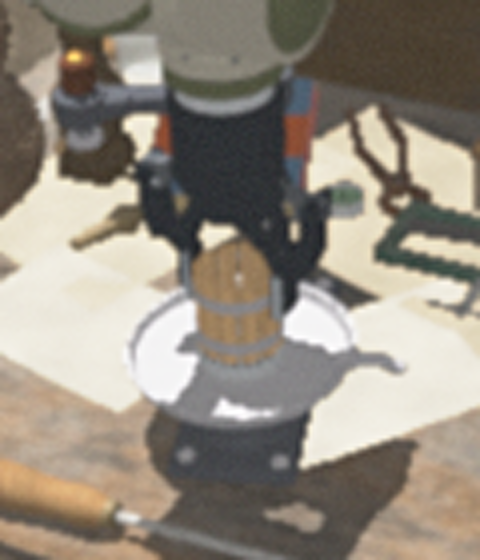

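Run:
```python
from h import *
p=get_image('wrist');s=observe();T=np.array(s['position'])
g=lambda x,y,h:ray(p,190+x/3.5,190+y/3.5,h)
print('outer hole bottom',g(298,332,.076),'edge',g(285,337,T[2]-.0205),g(285,337,.076))
print('inner hole',g(279,286,.081),g(322,283,.081),'pin bottom',g(298,216,.078))
print('basket widths top',g(40,365,T[2]+.0395)-T,g(552,365,T[2]+.0395)-T)
print('far plate rim top',g(300,22,.076)[0],'far basket bottom outer',g(300,38,T[2]-.0205)[0]-T[0])
```

```text
outer hole bottom [0.45614681 0.07853846 0.076     ] edge [0.45921715 0.08084567 0.08321133] [0.45512224 0.08091645 0.076     ]
inner hole [0.46793074 0.08190897 0.081     ] [0.46852149 0.07438109 0.081     ] pin bottom [0.47987623 0.07860096 0.078     ]
basket widths top [0.00692249 0.02818316 0.0395    ] [ 0.00702607 -0.02921043  0.0395    ]
far plate rim top 0.5141385781169392 far basket bottom outer 0.030290589535251766
```

```bash
python3 -m crank '{"slide":[[0,0,0.001],[0,0,0.002],[0,0,0.003],[0,0,0.0035],[0,0,0.004],[0,0,0.0045],[0,0,0.005],[0,0,0.005]],"roll":[0,0,0,0,0,0,0,0],"grip":[0.05,0.05,0.05,0.05,0.05,0.05,0.05,0.05]}'
python3 - <<'E'
from h import *
p=get_image('wrist');s=observe();T=np.array(s['position']);print(T,s['ft_force'],s['wrist_torque'])
f=p['frame'][190:360,190:360,::-1];cv2.imwrite('pics/w15c.png',cv2.resize(f,None,fx=3.5,fy=3.5,interpolation=cv2.INTER_CUBIC))
E
```

```text
time_s: 20.1
position: [0.4828, 0.0796, 0.0996]
tool_rot: [[1.0, 0.001, 0.001], [0.001, -1.0, -0.0], [0.001, 0.0, -1.0]]
ft_force: [-3.7, -0.5, 9.8]
grip_width: 0.0597
[0.48286407 0.07957411 0.09960157] [-4.5524433  -0.5063887   9.43078553] [-0.01220215  0.63237943 -0.01586899]
```

View pics/w15c.png

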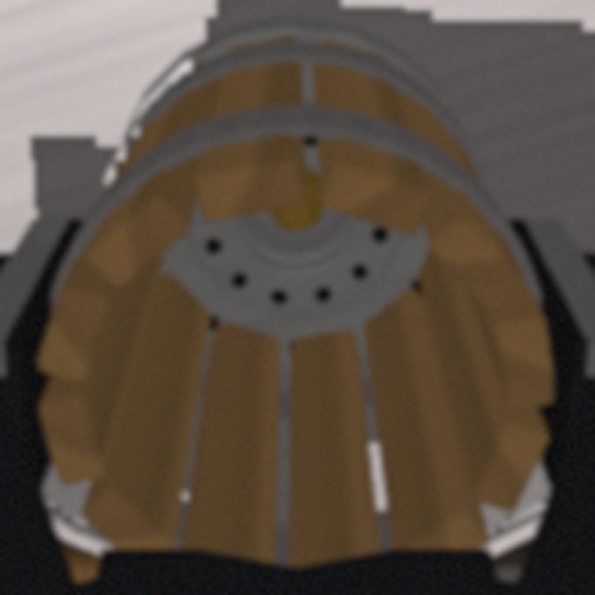

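```bash
python3 -m crank '{"slide":[[0,0,-0.0005],[0,0,-0.0005],[0,0,-0.0005],[0,0,-0.0005],[0,0,-0.0005],[0,0,-0.02],[0,0,-0.05],[0,0,-0.08]],"roll":[0,0,0,0,0,0,0,0],"grip":[0.064,0.07,0.08,0.085,0.085,0.085,0.085,0.085]}'
python3 -m crank '{"slide":[[-0.01,0,-0.02],[-0.03,0,-0.03],[-0.05,0,-0.03],[-0.06,0,-0.03],[-0.06,0,-0.03],[-0.06,0,-0.03],[-0.06,0,-0.03],[-0.06,0,-0.03]],"roll":[0,0,0,0,0,0,0,0],"grip":[0.085,0.085,0.085,0.085,0.085,0.085,0.085,0.085]}'
python3 - <<'E'
from h import *
p=get_image('wrist');save(p,'w16');s=observe();T=np.array(s['position']);print(T,s['ft_force'],s['wrist_torque'])
f=p['frame'][20:220,160:380,::-1];cv2.imwrite('pics/w16c.png',cv2.resize(f,None,fx=3,fy=3,interpolation=cv2.INTER_CUBIC))
p=get_image('scene');save(p,'s16');f=p['frame'][150:290,180:300,::-1];cv2.imwrite('pics/s16c.png',cv2.resize(f,None,fx=4,fy=4,interpolation=cv2.INTER_CUBIC))
E
```

```text
time_s: 20.95
position: [0.4826, 0.0796, 0.1795]
tool_rot: [[1.0, 0.001, -0.001], [0.001, -1.0, 0.0], [-0.001, -0.0, -1.0]]
ft_force: [0.3, 0.6, 0.8]
grip_width: 0.0854
time_s: 21.75
position: [0.4234, 0.0794, 0.2085]
tool_rot: [[1.0, 0.001, -0.0], [0.001, -1.0, 0.0], [-0.0, -0.0, -1.0]]
ft_force: [0.4, -0.9, 0.3]
grip_width: 0.0852
[0.42328718 0.07944136 0.2084893 ] [-0.14240472 -0.06116248  0.01581285] [ 0.01904407 -0.01419124  0.00128084]
```

View pics/w16c.png

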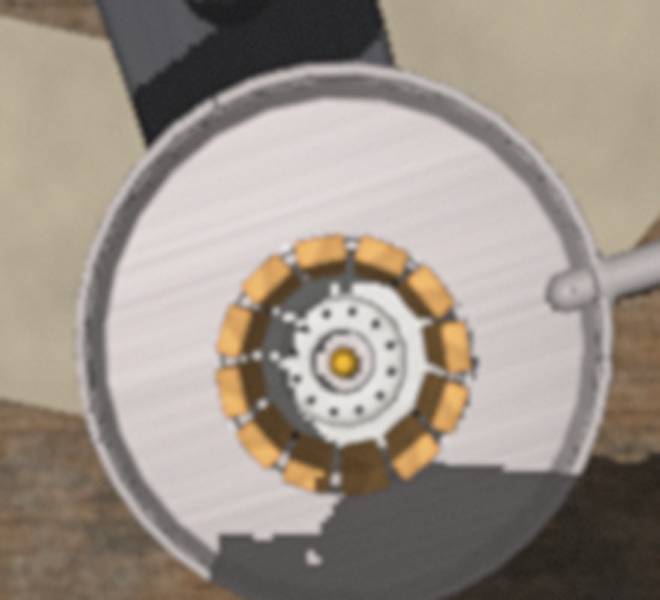

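View pics/s16c.png

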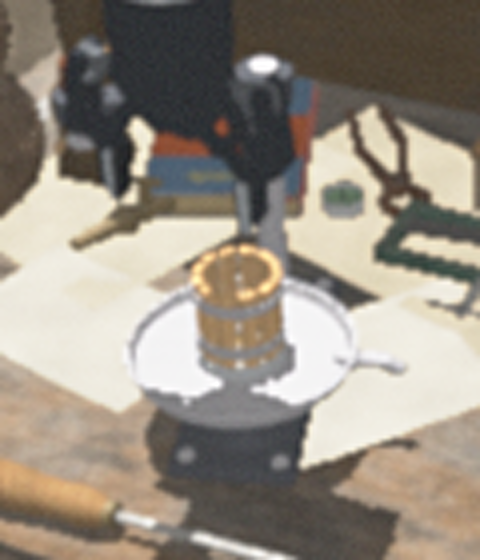

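Run:
```python
from h import *
p=get_image('wrist')
g=lambda x,y,h:ray(p,160+x/3,20+y/3,h)
for h in(.134,.136,.141):
  a,b,c,d=g(217,365,h),g(470,365,h),g(343,235,h),g(343,495,h);print(h,(a+b)/2,(c+d)/2,np.linalg.norm(a-b),np.linalg.norm(c-d))
print('inner holes',g(351,311,.081),g(346,407,.081) ,'pin',g(344,362,.078))
# bottom inner edges of staves
print('bottom inner: L',g(264,363,.076),'R',g(424,350,.076),'top',g(350,282,.076),'bottom',g(345,443,.076))
```

```text
0.134 [0.48382414 0.07899356 0.134     ] [0.48267386 0.0791081  0.134     ] 0.060057035019744666 0.06019506095946717
0.136 [0.48390553 0.07899492 0.136     ] [0.4827658 0.0791084 0.136    ] 0.05950581217610941 0.05964257126922576
0.141 [0.48410899 0.07899831 0.141     ] [0.48299566 0.07910918 0.141     ] 0.058127755067021294 0.058261347043622236
inner holes [0.49694826 0.07680316 0.081     ] [0.46944648 0.07818591 0.081     ] pin [0.48241662 0.07880513 0.078     ]
bottom inner: L [0.48201382 0.10283414 0.076     ] R [0.48587084 0.0548711  0.076     ] top [0.50518343 0.07708641 0.076     ] bottom [0.4580972  0.07844818 0.076     ]
```

```bash
python3 -m crank '{"slide":[[0,0.03,0],[0,0.07,0],[0.01,0.11,0],[0.03,0.15,0],[0.05,0.19,0],[0.07,0.23,0.01],[0.09,0.27,0.02],[0.11,0.311,0.04]],"roll":[0,0,0,0,0,0,0,0],"grip":[0.07,0.05,0.05,0.05,0.05,0.05,0.05,0.05]}'
python3 -m crank '{"slide":[[0.01,0,0],[0.01,0,0],[0.01,0,0],[0.01,0,0],[0.01,0,0],[0.01,0,0],[0.01,0,0],[0.01,0,0]],"roll":[0,0,0,0,0,0,0,0],"grip":[0.05,0.05,0.05,0.05,0.05,0.05,0.05,0.05]}'
python3 - <<'E'
from h import *
p=get_image('wrist');save(p,'w17');s=observe();T=np.array(s['position']);print(T,s['ft_force'],s['wrist_torque'])
for r in silhouettes('plunger',p):print(r['confidence'],r['box'])
E
```

```text
time_s: 22.7
position: [0.5343, -0.2336, 0.1691]
tool_rot: [[1.0, 0.001, 0.002], [0.001, -1.0, -0.001], [0.002, 0.001, -1.0]]
ft_force: [1.3, -0.2, 0.4]
grip_width: 0.0502
time_s: 23.5
position: [0.543, -0.2313, 0.1689]
tool_rot: [[1.0, 0.001, 0.0], [0.001, -1.0, -0.0], [0.0, 0.0, -1.0]]
ft_force: [0.2, 0.6, -0.7]
grip_width: 0.0499
[ 0.54304596 -0.23134299  0.16878864] [ 0.44297831  0.27889758 -0.05157473] [ 0.00185853 -0.04413441  0.0109839 ]
0.88 [272.6, 149.8, 38.9, 42.3]
0.88 [203.4, 214.1, 51.1, 52.9]
0.58 [167.5, 138.9, 68.8, 39.2]
```

View pics/w17.png

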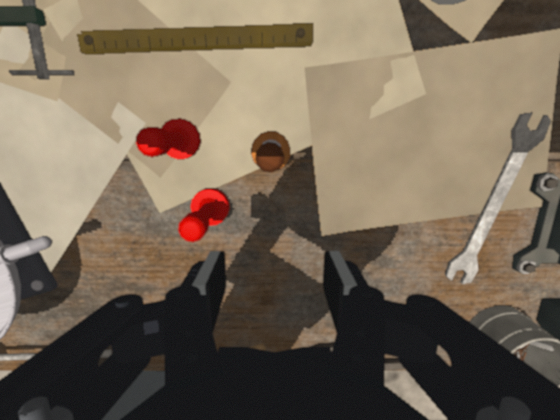

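Run:
```python
from h import *
p=get_image('wrist')
f=p['frame'][125:180,240:300,::-1];cv2.imwrite('pics/w17c.png',cv2.resize(f,None,fx=8,fy=8,interpolation=cv2.INTER_CUBIC))
print(ray(p,270.5,151,.012),ray(p,270,156,.085),ray(p,270,156,.075))
```

```text
[ 0.59143309 -0.22796926  0.012     ] [ 0.59287224 -0.22849034  0.085     ] [ 0.59200678 -0.22834971  0.075     ]
```

View pics/w17c.png

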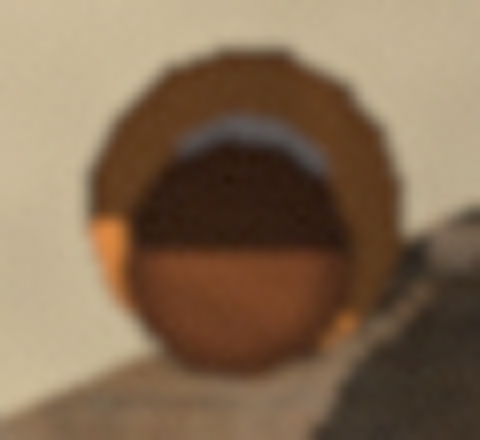

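```bash
python3 -m crank '{"slide":[[0.025,-0.003,0],[0.048,-0.003,0],[0.048,-0.003,0.03],[0.048,-0.003,0.06],[0.048,-0.003,0.085],[0.048,-0.003,0.1],[0.048,-0.003,0.107],[0.048,-0.003,0.107]],"roll":[0,0,0,0,0,0,0,0],"grip":[0.05,0.05,0.05,0.05,0.05,0.05,0.05,0.05]}'
python3 - <<'E'
from h import *
p=get_image('wrist');save(p,'w18');s=observe();T=np.array(s['position']);print(T,s['ft_force'],s['wrist_torque'])
E
```

```text
time_s: 24.45
position: [0.5909, -0.2283, 0.0611]
tool_rot: [[1.0, 0.001, -0.001], [0.001, -1.0, 0.001], [-0.001, -0.001, -1.0]]
ft_force: [-0.9, -0.1, 0.6]
grip_width: 0.0501
[ 0.59128402 -0.22850054  0.06204345] [ 6.99898420e-02 -1.22182182e+00 -1.12209442e-03] [-0.04811113  0.02697247  0.02048694]
```

View pics/w18.png

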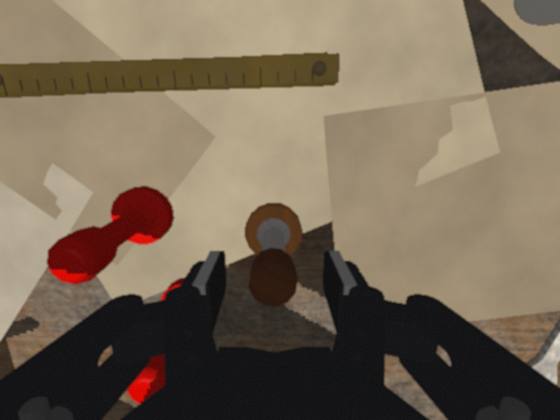

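Centred between the pads. Close and lift.

```bash
python3 -m crank '{"slide":[[0,0,0],[0,0,0],[0,0,0],[0,0,0],[0,0,0],[0,0,0],[0,0,-0.01],[-0.01,0,-0.03]],"roll":[0,0,0,0,0,0,0,0],"grip":[0.035,0.02,0.01,0.01,0.01,0.01,0.01,0.01]}' 40
python3 -m crank '{"slide":[[-0.02,0,-0.03],[-0.05,-0.02,-0.07],[-0.08,-0.05,-0.10],[-0.11,-0.09,-0.13],[-0.14,-0.13,-0.15],[-0.155,-0.17,-0.16],[-0.155,-0.21,-0.16],[-0.155,-0.25,-0.16]],"roll":[0,0,0,0,0,0,0,0],"grip":[0.01,0.01,0.01,0.01,0.01,0.01,0.01,0.01]}'
python3 -m crank '{"slide":[[0,-0.03,0],[0,-0.05,0],[0,-0.056,0],[0,-0.056,0],[0,-0.056,0],[0,-0.056,0],[0,-0.056,0],[0,-0.056,0]],"roll":[0,0,0,0,0,0,0,0],"grip":[0.01,0.01,0.01,0.01,0.01,0.01,0.01,0.01]}'
python3 - <<'E'
from h import *
p=get_image('wrist');save(p,'w19');s=observe();T=np.array(s['position']);print(T,s['ft_force'],s['wrist_torque'])
E
```

```text
time_s: 25.3
position: [0.5809, -0.228, 0.091]
tool_rot: [[1.0, 0.001, -0.002], [0.001, -1.0, 0.001], [-0.002, -0.001, -1.0]]
ft_force: [0.6, 0.3, -1.5]
grip_width: 0.021
time_s: 26.1
position: [0.4247, 0.0234, 0.2532]
tool_rot: [[1.0, 0.0, 0.002], [0.0, -1.0, -0.0], [0.002, 0.0, -1.0]]
ft_force: [0.1, -0.1, -0.7]
grip_width: 0.0211
time_s: 26.9
position: [0.4259, 0.077, 0.2517]
tool_rot: [[1.0, -0.0, -0.0], [-0.0, -1.0, -0.0], [-0.0, 0.0, -1.0]]
ft_force: [0.7, 0.7, -1.4]
grip_width: 0.0212
[0.42589249 0.07713086 0.25171401] [-0.0244588   0.73387507 -0.98733217] [-0.00581229  0.00843213 -0.03010085]
```

View pics/w19.png

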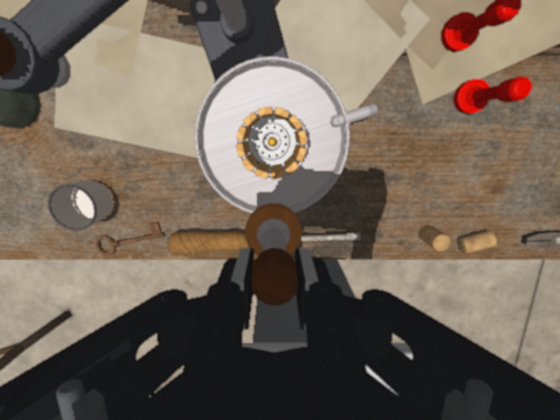

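Run:
```python
from h import *
p=get_image('wrist');s=observe();T=np.array(s['position'])
f=p['frame'][185:325,215:335,::-1];cv2.imwrite('pics/w19c.png',cv2.resize(f,None,fx=4.2,fy=4.2,interpolation=cv2.INTER_CUBIC))
f=p['frame'][95:190,225:320,::-1];cv2.imwrite('pics/w19d.png',cv2.resize(f,None,fx=6,fy=6,interpolation=cv2.INTER_CUBIC))
for y in(200,205,210):print(y,ray(p,274,y,T[2]-.051)-T)
for x in (245,303):print(x,ray(p,x,231,T[2]-.051)-T)
print(ray(p,274,280,T[2]+.012)-T)
```

```text
200 [ 0.02358993 -0.00030434 -0.051     ]
205 [ 0.02013631 -0.00030663 -0.051     ]
210 [ 0.01665031 -0.00030895 -0.051     ]
245 [ 0.00162596  0.01967849 -0.051     ]
303 [ 0.00166426 -0.0203143  -0.051     ]
[-0.00169247 -0.00037986  0.012     ]
```

View pics/w19c.png

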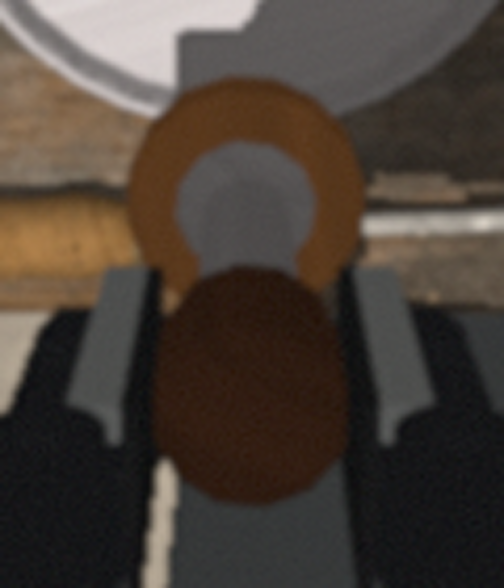

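View pics/w19d.png

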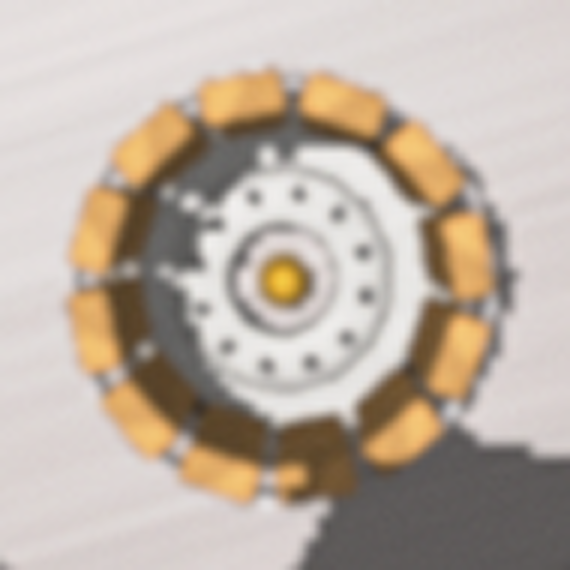

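Run:
```python
from h import *
p=get_image('wrist');s=observe();T=np.array(s['position'])
g=lambda x,y,h:ray(p,225+x/6,95+y/6,h)
m=lambda h,*q:sum(g(x,y,h) for x,y in q)/len(q)
print('top',m(.136,(70,285),(492,285)),m(.136,(282,68),(282,505)))
print('bot',m(.076,(147,280),(425,270)),m(.076,(285,140),(275,415)))
print('plate',m(.081,(298,194),(267,366)),m(.081,(200,308),(366,295)),'pin',g(284,280,.078),T)
```

```text
top [0.48420507 0.07895267 0.136     ] [0.48303147 0.07881086 0.136     ]
bot [0.48331394 0.07857876 0.076     ] [0.48242123 0.07962094 0.076     ]
plate [0.48248925 0.0791666  0.081     ] [0.47907555 0.07906424 0.081     ] pin [0.48254933 0.07889537 0.078     ] [0.42586479 0.07731724 0.25171267]
```

```bash
python3 -m crank '{"slide":[[0.03,-0.001,0],[0.0558,-0.0018,0.0],[0.0558,-0.0018,0.02],[0.0558,-0.0018,0.04],[0.0558,-0.0018,0.055],[0.0558,-0.0018,0.065],[0.0558,-0.0018,0.075],[0.0558,-0.0018,0.075]],"roll":[0,0,0,0,0,0,0,0],"grip":[0.01,0.01,0.01,0.01,0.01,0.01,0.01,0.01]}'
python3 - <<'E'
from h import *
p=get_image('wrist');save(p,'w20');s=observe();T=np.array(s['position']);print(T,s['ft_force'],s['wrist_torque'])
f=p['frame'][165:325,195:355,::-1];cv2.imwrite('pics/w20c.png',cv2.resize(f,None,fx=3.7,fy=3.7,interpolation=cv2.INTER_CUBIC))
E
```

```text
time_s: 27.85
position: [0.4813, 0.0793, 0.1759]
tool_rot: [[1.0, 0.001, -0.002], [0.001, -1.0, 0.0], [-0.002, -0.0, -1.0]]
ft_force: [-0.0, 1.4, -1.6]
grip_width: 0.0211
[0.48162178 0.07933846 0.1766377 ] [ 0.51794684 -1.02710854 -1.28544943] [ 0.01800749 -0.03758348 -0.01290916]
```

View pics/w20c.png

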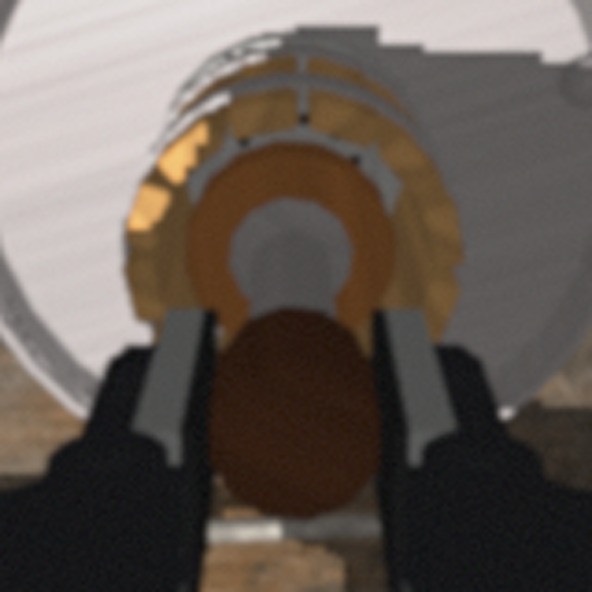

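Inside the basket, free. Lower to the plate.

```bash
python3 -m crank '{"slide":[[0,0,0.008],[0,0,0.016],[0,0,0.022],[0,0,0.027],[0,0,0.03],[0,0,0.032],[0,0,0.032],[0,0,0.032]],"roll":[0,0,0,0,0,0,0,0],"grip":[0.01,0.01,0.01,0.01,0.01,0.01,0.01,0.01]}'
python3 -c "
from rig import observe;s=observe();print(s['position'],s['ft_force'],s['wrist_torque'])"
```

```text
time_s: 28.7
position: [0.4818, 0.0794, 0.1449]
tool_rot: [[1.0, 0.001, 0.0], [0.001, -1.0, -0.0], [0.0, 0.0, -1.0]]
ft_force: [-0.2, 0.4, -0.9]
grip_width: 0.0212
[0.4817605  0.0793513  0.14487941] [-0.21426119  0.38840337 -0.8920364 ] [0.03241677 0.02445414 0.02494935]
```

```bash
python3 -m crank '{"slide":[[0,0,0.001],[0,0,0.0015],[0,0,0.002],[0,0,0.002],[0,0,0.002],[0,0,0.002],[0,0,0.002],[0,0,0.002]],"roll":[0,0,0,0,0,0,0,0],"grip":[0.01,0.01,0.01,0.01,0.01,0.01,0.02,0.03]}'
python3 -m crank '{"slide":[[0,0,0],[0,0,0],[0,0,-0.01],[0,0,-0.04],[0,0,-0.08],[0,0,-0.11],[0,0,-0.12],[0,0,-0.12]],"roll":[0,0,0,0,0,0,0,0],"grip":[0.04,0.05,0.05,0.05,0.05,0.05,0.05,0.05]}'
python3 - <<'E'
from h import *
p=get_image('wrist');save(p,'w21');s=observe();T=np.array(s['position']);print(T,s['ft_force'],s['wrist_torque'])
p=get_image('scene');save(p,'s21');f=p['frame'][130:290,150:310,::-1];cv2.imwrite('pics/s21c.png',cv2.resize(f,None,fx=3.7,fy=3.7,interpolation=cv2.INTER_CUBIC))
E
```

```text
time_s: 29.5
position: [0.4818, 0.0794, 0.143]
tool_rot: [[1.0, 0.001, 0.001], [0.001, -1.0, -0.0], [0.001, 0.0, -1.0]]
ft_force: [-0.2, -0.2, -0.3]
grip_width: 0.0299
time_s: 30.3
position: [0.4819, 0.0794, 0.2639]
tool_rot: [[1.0, 0.001, 0.003], [0.001, -1.0, -0.0], [0.003, 0.0, -1.0]]
ft_force: [-0.7, 0.3, -0.6]
grip_width: 0.05
[0.48142314 0.07937045 0.26244986] [ 0.90712542 -0.66604771  0.29097149] [ 0.07090412 -0.04281229  0.07479281]
```

View pics/w21.png

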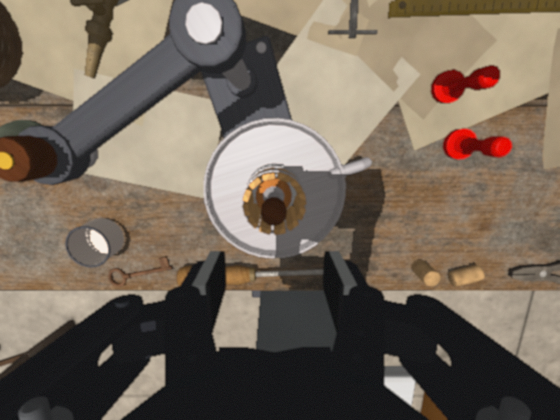

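View pics/s21c.png

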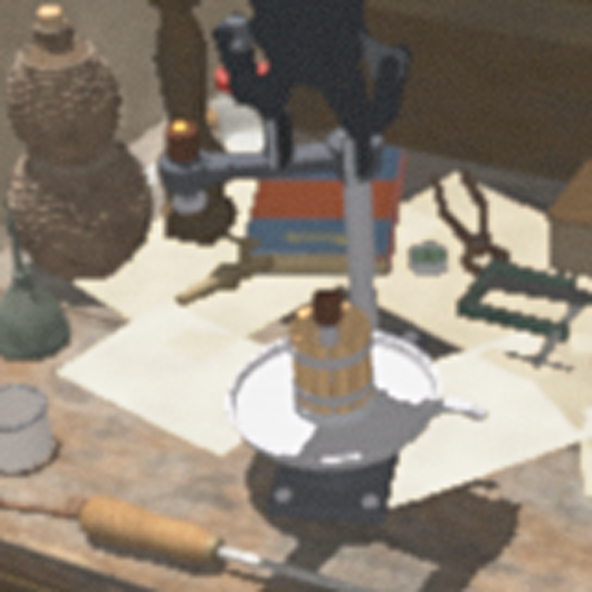

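```bash
python3 -m crank '{"slide":[[0,0,-0.02],[-0.01,0,-0.045],[-0.02,-0.03,-0.05],[-0.03,-0.06,-0.05],[-0.03,-0.09,-0.05],[-0.03,-0.12,-0.05],[-0.03,-0.12,-0.05],[-0.03,-0.12,-0.05]],"roll":[0,0,0,0,0,0,0,0],"grip":[0.05,0.05,0.05,0.05,0.05,0.05,0.05,0.05]}'
python3 - <<'E'
from h import *
p=get_image('wrist');save(p,'w22');s=observe();T=np.array(s['position']);print(T,p['xyz'])
for r in silhouettes('press_knob',p):
    print(r['confidence'],r['box'])
E
```

```text
time_s: 31.2
position: [0.4512, 0.1995, 0.3113]
tool_rot: [[1.0, 0.002, -0.003], [0.002, -1.0, -0.001], [-0.003, 0.001, -1.0]]
ft_force: [-0.3, -0.6, 0.4]
grip_width: 0.0498
[0.45138782 0.19893305 0.31160971] [0.52108889 0.19934231 0.45450353]
0.8 [321.6, 69.2, 211.4, 134.7]
```

View pics/w22.png

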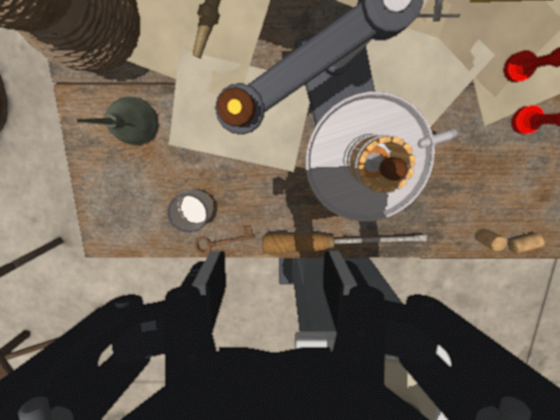

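Run:
```python
from h import *
p=get_image('wrist')
f=p['frame'][70:145,200:275,::-1];cv2.imwrite('pics/w22c.png',cv2.resize(f,None,fx=6,fy=6,interpolation=cv2.INTER_CUBIC))
K=ray(p,235.5,106.5,.242);print(K,ray(p,238,109,.218))
C=np.array([.607,.117]);d=K[:2]-C;print(np.hypot(*d),np.degrees(np.arctan2(d[1],d[0])))
p0=ray(p,192,208,.042);print('cup top',p0,'oil',ray(p,130,122,.03))
```

```text
[0.53537941 0.22448828 0.242     ] [0.53519637 0.22560596 0.218     ]
0.12916361559265757 123.67594695961512
cup top [0.41106313 0.31612538 0.042     ] oil [0.52935014 0.39524465 0.03      ]
```

View pics/w22c.png

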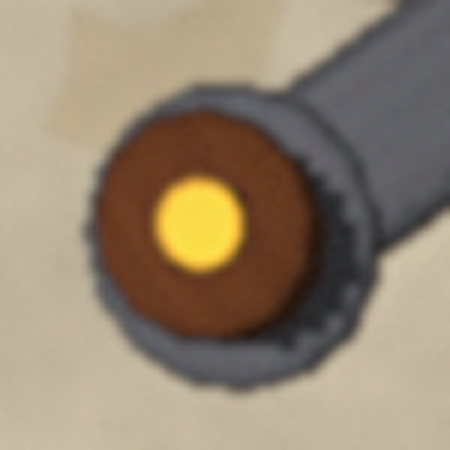

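```bash
python3 -m crank '{"slide":[[0.04,-0.013,0],[0.0838,-0.026,0],[0.0838,-0.026,0.01],[0.0838,-0.026,0.03],[0.0838,-0.026,0.05],[0.0838,-0.026,0.06],[0.0838,-0.026,0.06],[0.0838,-0.026,0.06]],"roll":[0,0,0,0,0,0,0,0],"grip":[0.05,0.05,0.05,0.05,0.05,0.05,0.05,0.05]}'
python3 - <<'E'
from h import *
p=get_image('wrist');save(p,'w23');s=observe();T=np.array(s['position']);print(T,s['ft_force'])
for u in((275,240),(275,250),(275,260)):print(ray(p,*u,.242))
f=p['frame'][190:320,180:370,::-1];cv2.imwrite('pics/w23c.png',cv2.resize(f,None,fx=4,fy=4,interpolation=cv2.INTER_CUBIC))
E
```

```text
time_s: 32.15
position: [0.5355, 0.2251, 0.2536]
tool_rot: [[1.0, 0.0, 0.001], [0.0, -1.0, 0.0], [0.001, -0.0, -1.0]]
ft_force: [-0.1, -0.5, 0.1]
grip_width: 0.0498
[0.53560655 0.22523056 0.2538494 ] [-1.35875765  0.2024785  -0.77821019]
[0.54560737 0.22429044 0.242     ]
[0.53963963 0.22427959 0.242     ]
[0.53355505 0.22426854 0.242     ]
```

View pics/w23c.png

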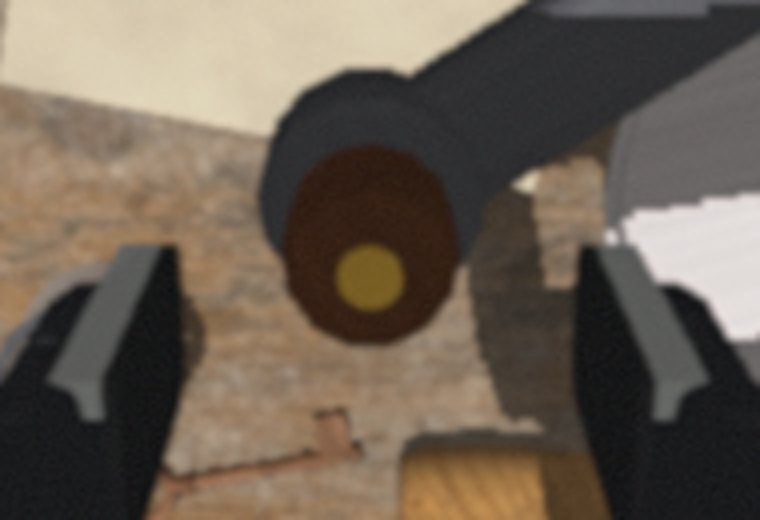

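```bash
python3 -m crank '{"slide":[[-0.001,0,0.01],[-0.001,0,0.02],[-0.001,0,0.028],[-0.001,0,0.031],[-0.001,0,0.031],[-0.001,0,0.031],[-0.001,0,0.031],[-0.001,0,0.031]],"roll":[0,0,0,0,0,0,0,0],"grip":[0.05,0.05,0.05,0.05,0.04,0.03,0.015,0.015]}' 35
python3 - <<'E'
from h import *
s=observe();T=np.array(s['position']);print(T,s['ft_force'],s['grip_width'])
C=np.array([.607,.117]);d=T[:2]-C;r=np.hypot(*d);a0=np.arctan2(d[1],d[0]);a1=np.radians(180+17.3)
print(r,np.degrees(a0))
for k in range(1,25):
    a=a0+(a1-a0)*k/16;
    if k>17:break
    P=C+r*np.array([np.cos(a),np.sin(a)]);D=P-T[:2];print(k,round(D[0],4),round(-D[1],4))
E
```

```text
time_s: 33.0
position: [0.5343, 0.226, 0.2223]
tool_rot: [[1.0, 0.001, 0.001], [0.001, -1.0, 0.001], [0.001, -0.001, -1.0]]
ft_force: [-1.6, 4.5, 2.2]
grip_width: 0.0246
[0.53426515 0.22603747 0.22226609] [-1.60470933  4.48623188  2.16289626] 0.02464430917672318
0.13107070074593513 123.70578184042542
1 -0.0085 0.0062
2 -0.0165 0.013
3 -0.0239 0.0205
4 -0.0307 0.0285
5 -0.0368 0.0371
6 -0.0422 0.0461
7 -0.0469 0.0555
8 -0.0508 0.0653
9 -0.0539 0.0753
10 -0.0562 0.0856
11 -0.0577 0.096
12 -0.0583 0.1065
13 -0.0581 0.117
14 -0.057 0.1275
15 -0.0551 0.1379
16 -0.0524 0.148
17 -0.0489 0.1579
```

```bash
python3 -m crank '{"slide":[[-0.0085,0.0062,0],[-0.0165,0.013,0],[-0.0239,0.0205,0],[-0.0307,0.0285,0],[-0.0368,0.0371,0],[-0.0422,0.0461,0],[-0.0469,0.0555,0],[-0.0508,0.0653,0]],"roll":[0,0,0,0,0,0,0,0],"grip":[0.015,0.015,0.015,0.015,0.015,0.015,0.015,0.015]}'
python3 -c "
from rig import observe;s=observe();print(s['position'],s['ft_force'],s['wrist_torque'])"
```

```text
time_s: 33.8
position: [0.4808, 0.1612, 0.222]
tool_rot: [[1.0, 0.003, -0.005], [0.003, -1.0, 0.002], [-0.005, -0.002, -1.0]]
ft_force: [-9.8, 6.3, 4.9]
grip_width: 0.0249
[0.48079848 0.16122616 0.22202296] [-9.75068028  6.28342254  4.91703823] [0.96136335 1.60309172 0.25990502]
```

```bash
python3 -m crank '{"slide":[[-0.004,0.010,0],[-0.0064,0.0203,0],[-0.0079,0.0307,0],[-0.0085,0.0412,0],[-0.0083,0.0517,0],[-0.0072,0.0622,0],[-0.0053,0.0726,0],[-0.004,0.0775,0]],"roll":[0,0,0,0,0,0,0,0],"grip":[0.015,0.015,0.015,0.015,0.015,0.015,0.015,0.015]}'
python3 -c "
from rig import observe;s=observe();print(s['position'],s['ft_force'],s['wrist_torque'])"
```

```text
time_s: 34.6
position: [0.4798, 0.0814, 0.2218]
tool_rot: [[1.0, -0.0, -0.0], [-0.0, -1.0, -0.0], [-0.0, 0.0, -1.0]]
ft_force: [-1.2, 3.7, 5.7]
grip_width: 0.0246
[0.47978529 0.0813858  0.22181529] [-1.21121768  3.71408187  5.69518027] [0.64589247 0.03584874 0.3865995 ]
```

```bash
python3 -m crank '{"slide":[[0,0.001,0],[0.0005,0.002,0],[0.0005,0.003,0],[0.001,0.004,0],[0.001,0.005,0],[0.001,0.005,0],[0.001,0.005,0],[0.001,0.005,0]],"roll":[0,0,0,0,0,0,0,0],"grip":[0.015,0.015,0.015,0.015,0.015,0.015,0.015,0.015]}'
python3 -c "
from rig import observe;s=observe();print(s['position'],s['ft_force'],s['wrist_torque'])"
```

```text
time_s: 35.4
position: [0.4806, 0.0793, 0.2218]
tool_rot: [[1.0, 0.002, 0.0], [0.002, -1.0, 0.004], [0.0, -0.004, -1.0]]
ft_force: [0.2, 13.3, 4.6]
grip_width: 0.0245
[0.48061269 0.07934749 0.22179196] [ 0.18380989 13.26001858  4.6277215 ] [ 1.99943916e+00 -5.24538194e-04  1.60205518e-01]
```

```bash
python3 -m crank '{"slide":[[0,-0.002,0],[0,-0.002,0],[0,-0.002,0],[0,-0.002,0],[0,-0.002,-0.01],[0,-0.002,-0.03],[0,-0.002,-0.06],[0,-0.002,-0.08]],"roll":[0,0,0,0,0,0,0,0],"grip":[0.03,0.04,0.05,0.055,0.055,0.055,0.055,0.055]}'
python3 -m crank '{"slide":[[-0.02,0,0],[-0.05,-0.02,0],[-0.06,-0.05,0],[-0.06,-0.06,0],[-0.06,-0.06,0],[-0.06,-0.06,0],[-0.06,-0.06,0],[-0.06,-0.06,0]],"roll":[0,0,0,0,0,0,0,0],"grip":[0.055,0.055,0.055,0.055,0.06,0.07,0.085,0.085]}'
python3 - <<'E'
from h import *
p=get_image('wrist');save(p,'w24');s=observe();T=np.array(s['position']);print(T,s['ft_force'])
p=get_image('scene');save(p,'s24');f=p['frame'][130:290,150:310,::-1];cv2.imwrite('pics/s24c.png',cv2.resize(f,None,fx=3.7,fy=3.7,interpolation=cv2.INTER_CUBIC))
E
```

```text
time_s: 36.2
position: [0.4809, 0.0794, 0.3043]
tool_rot: [[1.0, 0.001, 0.002], [0.001, -1.0, -0.0], [0.002, 0.0, -1.0]]
ft_force: [-0.1, -0.4, 0.2]
grip_width: 0.055
time_s: 37.0
position: [0.421, 0.1388, 0.3016]
tool_rot: [[1.0, -0.0, -0.0], [-0.0, -1.0, -0.0], [-0.0, 0.0, -1.0]]
ft_force: [0.7, -0.2, -0.7]
grip_width: 0.085
[0.42094247 0.13892594 0.30159496] [-0.34911446  0.46737605 -0.2844165 ]
```

View pics/w24.png

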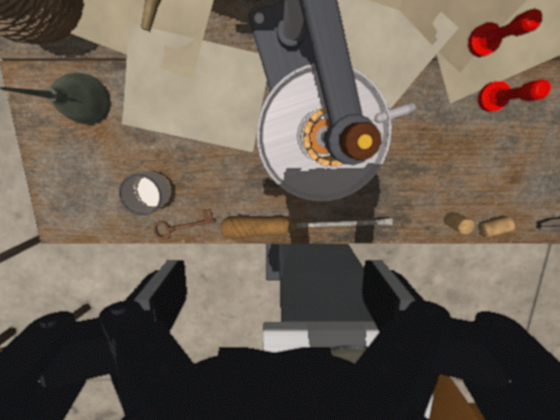

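View pics/s24c.png

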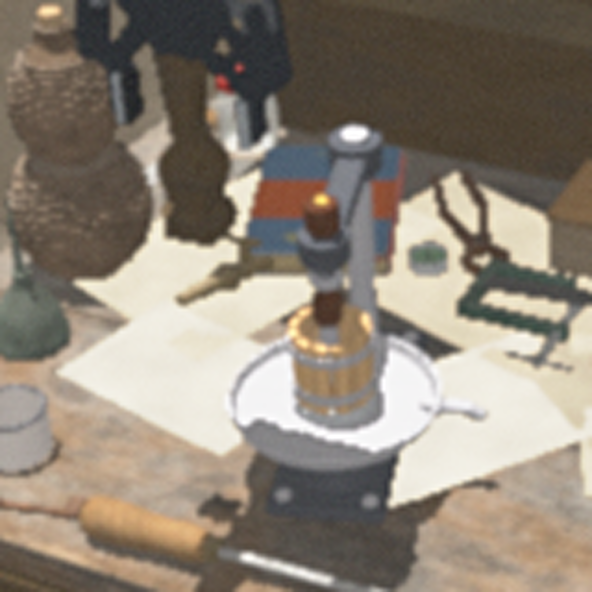

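```bash
python3 -m crank '{"slide":[[-0.01,-0.03,0],[-0.02,-0.07,0.01],[-0.03,-0.11,0.03],[-0.05,-0.15,0.06],[-0.061,-0.181,0.09],[-0.061,-0.181,0.1],[-0.061,-0.181,0.1],[-0.061,-0.181,0.1]],"roll":[0,0,0,0,0,0,0,0],"grip":[0.085,0.085,0.085,0.085,0.085,0.085,0.085,0.085]}'
python3 - <<'E'
from h import *
p=get_image('wrist');save(p,'w25');s=observe();T=np.array(s['position']);print(T,s['ft_force'],s['q'])
for r in silhouettes('enamel_cup',p):print(r['confidence'],r['box'])
f=p['frame'][100:300,170:380,::-1];cv2.imwrite('pics/w25c.png',cv2.resize(f,None,fx=2.9,fy=2.9,interpolation=cv2.INTER_CUBIC))
E
```

```text
time_s: 37.9
position: [0.3603, 0.3199, 0.2025]
tool_rot: [[1.0, -0.0, 0.001], [-0.0, -1.0, 0.0], [0.001, -0.0, -1.0]]
ft_force: [0.4, -0.3, 0.5]
grip_width: 0.0853
[0.36050752 0.31988763 0.20282151] [-0.00728979 -0.1137591  -0.11196903] [ 2.74783317e+01  1.63945381e+01  8.76480329e+01 -9.92971253e-03
  7.58425065e+01  1.17518288e+02]
0.67 [269.9, 156.6, 53.4, 58.1]
```

View pics/w25.png

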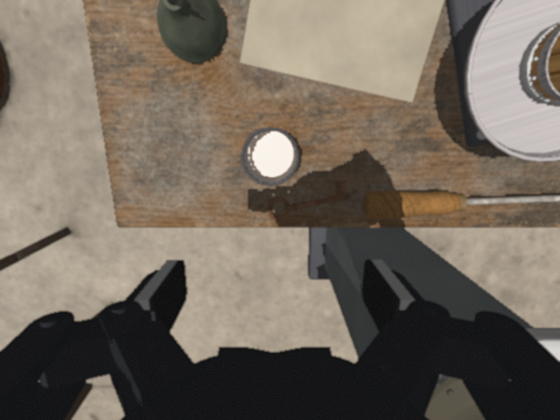

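View pics/w25c.png

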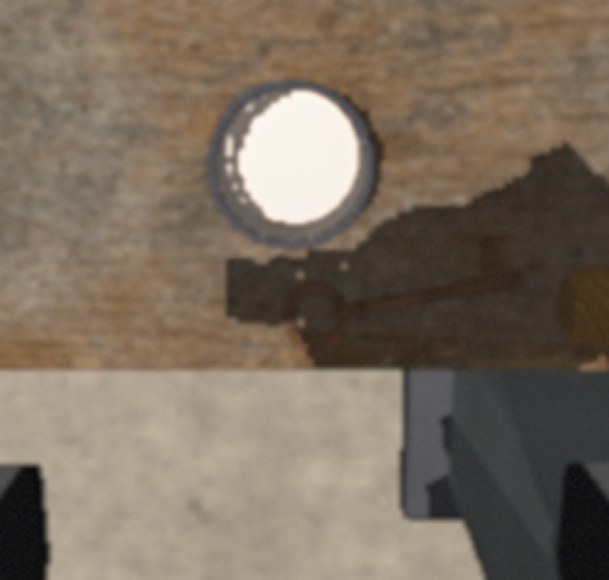

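Run:
```python
from h import *
p=get_image('wrist')
g=lambda x,y,h:ray(p,170+x/2.9,100+y/2.9,h)
a,b,c,d=g(212,158,.042),g(377,158,.042),g(295,76,.042),g(295,245,.042)
print(a,b,c,d,(a+b)/2,(c+d)/2)
```

```text
[0.40549783 0.35098565 0.042     ] [0.40549589 0.29373651 0.042     ] [0.43283257 0.32212028 0.042     ] [0.37495966 0.32225443 0.042     ] [0.40549686 0.32236108 0.042     ] [0.40389612 0.32218735 0.042     ]
```

```bash
python3 -m crank '{"slide":[[0.03,-0.0024,0.02],[0.044,-0.0024,0.05],[0.044,-0.0024,0.09],[0.044,-0.0024,0.13],[0.044,-0.0024,0.16],[0.044,-0.0024,0.178],[0.044,-0.0024,0.187],[0.044,-0.0024,0.187]],"roll":[0,0,0,0,0,0,0,0],"grip":[0.085,0.085,0.085,0.085,0.085,0.085,0.085,0.085]}'
python3 - <<'E'
from h import *
p=get_image('wrist');save(p,'w26');s=observe();T=np.array(s['position']);print(T,s['ft_force'])
E
```

```text
time_s: 38.85
position: [0.4038, 0.3225, 0.0146]
tool_rot: [[1.0, -0.0, -0.0], [-0.0, -1.0, -0.0], [-0.0, 0.0, -1.0]]
ft_force: [1.2, -0.6, 0.1]
grip_width: 0.0851
[0.40411152 0.32281513 0.01535751] [-0.05495295  1.2043032  -0.04543188]
```

View pics/w26.png

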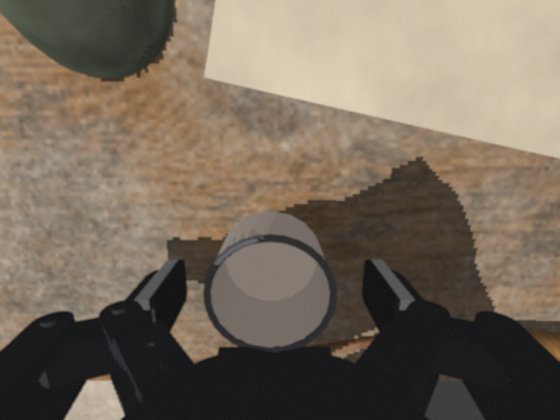

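```bash
python3 -m crank '{"slide":[[0,0,0],[0,0,0],[0,0,0],[0,0,0],[0,0,0],[0,0,-0.01],[0,0,-0.03],[0,0,-0.06]],"roll":[0,0,0,0,0,0,0,0],"grip":[0.07,0.055,0.045,0.045,0.045,0.045,0.045,0.045]}' 35
python3 -m crank '{"slide":[[0,0,-0.04],[0,0,-0.08],[-0.01,0.0,-0.12],[-0.02,0.02,-0.15],[-0.03,0.05,-0.17],[-0.04,0.09,-0.175],[-0.045,0.13,-0.175],[-0.045,0.17,-0.175]],"roll":[0,0,0,0,0,0,0,0],"grip":[0.045,0.045,0.045,0.045,0.045,0.045,0.045,0.045]}'
python3 -m crank '{"slide":[[0,0.04,0],[0,0.08,0],[0,0.12,0],[0,0.16,0],[0,0.20,0],[0,0.24,0],[0,0.26,0],[0,0.265,0]],"roll":[0,0.05,0.15,0.28,0.42,0.56,0.7,0.84],"grip":[0.045,0.045,0.045,0.045,0.045,0.045,0.045,0.045]}'
python3 - <<'E'
from h import *
p=get_image('wrist');save(p,'w27');s=observe();T=np.array(s['position']);print(T,s['ft_force'],s['q'])
E
```

```text
time_s: 39.7
position: [0.4028, 0.3226, 0.0753]
tool_rot: [[1.0, 0.001, -0.002], [0.001, -1.0, -0.001], [-0.002, 0.001, -1.0]]
ft_force: [1.3, 0.8, -0.9]
grip_width: 0.0569
time_s: 40.5
position: [0.3573, 0.1517, 0.2508]
tool_rot: [[1.0, 0.002, 0.002], [0.002, -1.0, 0.0], [0.002, -0.0, -1.0]]
ft_force: [0.4, -0.4, -1.2]
grip_width: 0.0566
time_s: 41.3
position: [0.3585, -0.114, 0.2504]
tool_rot: [[0.661, -0.75, 0.001], [-0.75, -0.661, -0.001], [0.001, 0.0, -1.0]]
ft_force: [0.9, 0.1, -0.9]
grip_width: 0.0566
[ 0.35855764 -0.11368722  0.25033832] [ 1.24621879  1.08617148 -1.06012143] [-3.57841669e+01  2.95783855e+00  9.63959840e+01 -1.47266898e-02
  8.05932319e+01  1.03158289e+02]
```

View pics/w27.png

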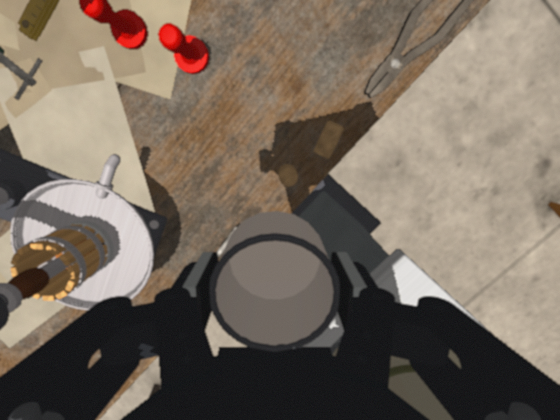

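```bash
python3 -m crank '{"slide":[[0.01,-0.02,0],[0.02,-0.04,0],[0.03,-0.06,0],[0.042,-0.083,0],[0.054,-0.107,0],[0.066,-0.13,0],[0.0794,-0.1566,0],[0.0794,-0.1566,0]],"roll":[0.06,0.12,0.18,0.24,0.3,0.36,0.43,0.43],"grip":[0.045,0.045,0.045,0.045,0.045,0.045,0.045,0.045]}'
python3 - <<'E'
from h import *
p=get_image('wrist');save(p,'w28');s=observe();T=np.array(s['position']);print(T,s['ft_force'],s['q'],s['tool_rot'])
E
```

```text
time_s: 42.15
position: [0.5302, -0.0653, 0.2497]
tool_rot: [[0.3, -0.954, 0.001], [-0.954, -0.3, 0.0], [-0.0, -0.001, -1.0]]
ft_force: [-1.0, 0.3, -1.0]
grip_width: 0.0565
[ 0.52884375 -0.06562578  0.24974998] [ 0.20255053 -0.79424059 -0.06192747] [-1.98135787e+01  1.93546723e+01  7.50430546e+01  3.70081273e-03
  8.56225367e+01  1.42656328e+02] [[ 3.01201921e-01 -9.53560332e-01 -3.10899288e-04]
 [-9.53560345e-01 -3.01201984e-01  1.80469347e-04]
 [-2.65731892e-04  2.42103519e-04 -9.99999935e-01]]
```

View pics/w28.png

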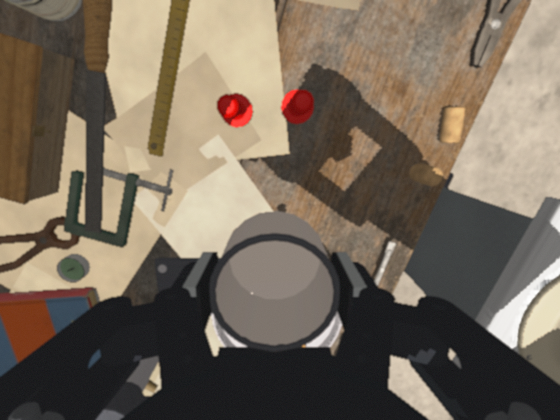

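Run:
```python
from h import *
p=get_image('wrist');s=observe();T=np.array(s['position']);
print(ray(p,298,106,.012),ray(p,238,110,.012),T)
# cup offset relative T: rim top z=T+.0265
g=lambda u,v:ray(p,u,v,T[2]+.0265)-T
a,b=g(209,290),g(341,290);c,d=g(275,233),g(275,349);print(a,b,c,d)
R=np.array(s['tool_rot']);print(R.T@((a+b)/2),R.T@((c+d)/2),R.T@(np.array([.5155,-.0266,.0155])-T))
```

```text
[ 0.53116909 -0.16474105  0.012     ] [ 0.59900611 -0.13846537  0.012     ] [ 0.52805058 -0.06590892  0.24987777]
[0.02914604 0.0083803  0.0265    ] [-0.02612688 -0.00915609  0.0265    ] [ 0.00953267 -0.02567977  0.0265    ] [-0.00785438  0.02908111  0.0265    ]
[ 0.00081651 -0.001311   -0.02650083] [-0.00137699 -0.00129945 -0.02650022] [-4.11994406e-02  4.55242787e-05  2.34389098e-01]
```

```bash
python3 -m crank '{"slide":[[0.006,0.0013,0.03],[0.006,0.0013,0.07],[0.006,0.0013,0.11],[0.006,0.0013,0.15],[0.006,0.0013,0.185],[0.006,0.0013,0.21],[0.006,0.0013,0.225],[0.006,0.0013,0.232]],"roll":[0,0,0,0,0,0,0,0],"grip":[0.045,0.045,0.045,0.045,0.045,0.045,0.045,0.045]}'
python3 - <<'E'
from h import *
s=observe();print(s['position'],s['ft_force'])
p=get_image('wrist');save(p,'w29')
p=get_image('scene');save(p,'s29');f=p['frame'][150:290,200:360,::-1];cv2.imwrite('pics/s29c.png',cv2.resize(f,None,fx=4,fy=4,interpolation=cv2.INTER_CUBIC))
E
```

```text
time_s: 43.05
position: [0.5278, -0.0727, 0.0171]
tool_rot: [[0.298, -0.954, -0.002], [-0.954, -0.298, 0.001], [-0.001, 0.002, -1.0]]
ft_force: [0.2, -0.1, -1.4]
grip_width: 0.0568
[ 0.52778069 -0.07265793  0.01714574] [ 0.20302394 -0.09166332 -1.36554796]
```

View pics/s29c.png

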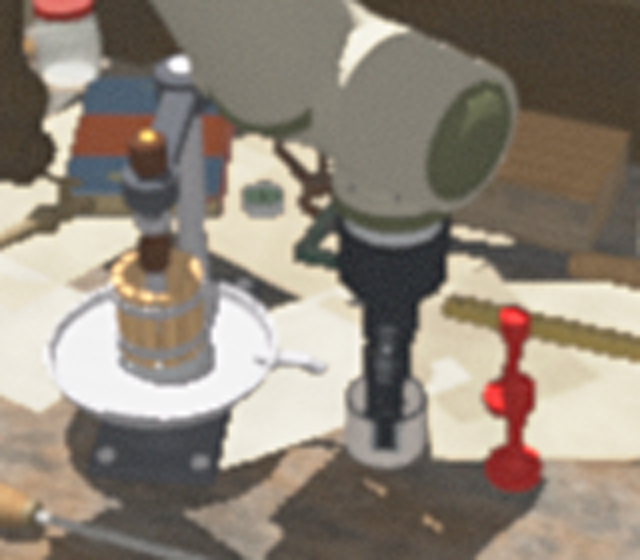

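View pics/w29.png

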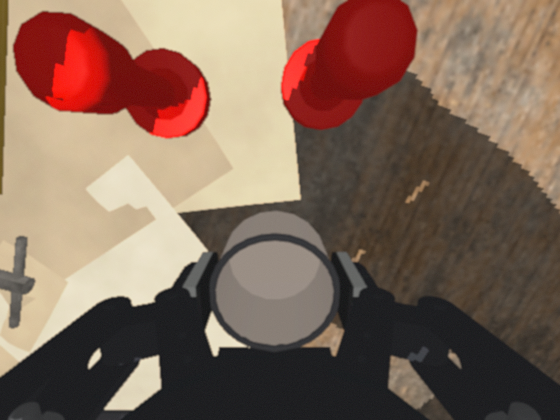

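```bash
python3 -m crank '{"slide":[[-0.004,0,0],[-0.01,0,0],[-0.017,0,0],[-0.024,-0.0005,0],[-0.030,-0.0005,0],[-0.035,-0.0005,0],[-0.038,-0.0005,0],[-0.038,-0.0005,0]],"roll":[0,0,0,0,0,0,0,0],"grip":[0.045,0.045,0.045,0.045,0.045,0.045,0.045,0.045]}'
python3 -m crank '{"slide":[[-0.003,0,0],[-0.006,0,0],[-0.009,0,0],[-0.009,0,0],[-0.009,0,0.001],[-0.009,0,0.002],[-0.009,0,0.002],[-0.009,0,0.002]],"roll":[0,0,0,0,0,0,0,0],"grip":[0.045,0.045,0.045,0.045,0.045,0.045,0.045,0.045]}'
python3 - <<'E'
from h import *
s=observe();print(s['position'],s['ft_force'])
p=get_image('scene');save(p,'s30');f=p['frame'][150:290,200:360,::-1];cv2.imwrite('pics/s30c.png',cv2.resize(f,None,fx=4,fy=4,interpolation=cv2.INTER_CUBIC))
p=get_image('top');save(p,'t30');f=p['frame'][160:270,220:340,::-1];cv2.imwrite('pics/t30c.png',cv2.resize(f,None,fx=5,fy=5,interpolation=cv2.INTER_CUBIC))
E
```

```text
time_s: 43.95
position: [0.518, -0.0359, 0.0177]
tool_rot: [[0.298, -0.955, -0.0], [-0.955, -0.298, 0.0], [-0.0, 0.0, -1.0]]
ft_force: [0.1, -0.7, -0.3]
grip_width: 0.0563
time_s: 44.75
position: [0.5155, -0.0277, 0.0163]
tool_rot: [[0.297, -0.955, 0.001], [-0.955, -0.297, -0.0], [0.0, -0.0, -1.0]]
ft_force: [-1.4, 0.8, 6.2]
grip_width: 0.0567
[ 0.51551493 -0.02771204  0.01625343] [-1.40522499  0.83358288  6.23126371]
```

View pics/s30c.png

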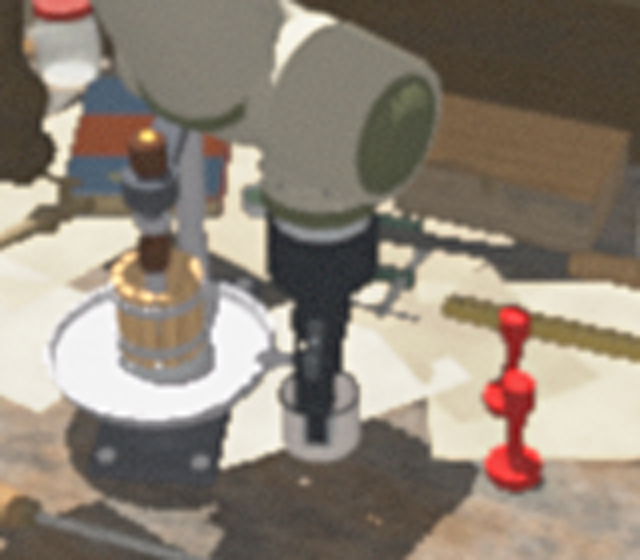

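View pics/t30c.png

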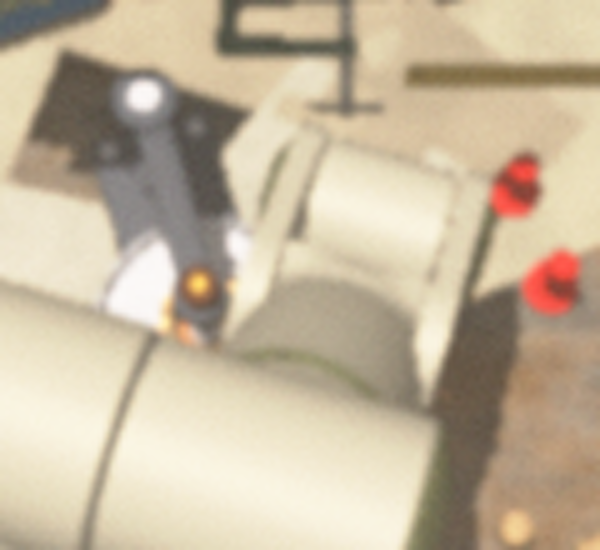

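```bash
python3 -m crank '{"slide":[[0,0,-0.0003],[0,0,-0.0003],[0,0,-0.0003],[0,0,-0.0003],[0,0,-0.0003],[0,0,-0.0003],[0,0,-0.0003],[0,0,-0.0003]],"roll":[0,0,0,0,0,0,0,0],"grip":[0.058,0.06,0.065,0.07,0.078,0.084,0.084,0.084]}' 20
python3 -m crank '{"slide":[[0.005,0,0],[0.012,0,0],[0.02,0,0],[0.03,0,0],[0.04,0,0],[0.05,0,0],[0.05,0,0],[0.05,0,0]],"roll":[0,0,0,0,0,0,0,0],"grip":[0.084,0.084,0.084,0.084,0.084,0.084,0.084,0.084]}'
python3 -m crank '{"slide":[[0,0,-0.02],[0,0,-0.05],[0,0,-0.09],[0,0,-0.13],[0,0,-0.17],[0,0,-0.2],[0,0,-0.22],[0,0,-0.22]],"roll":[0,0,0,0,0,0,0,0],"grip":[0.084,0.084,0.084,0.084,0.084,0.084,0.084,0.084]}'
python3 - <<'E'
from h import *
s=observe();print(s['position'],s['ft_force'])
p=get_image('scene');save(p,'s31');f=p['frame'][150:290,200:360,::-1];cv2.imwrite('pics/s31c.png',cv2.resize(f,None,fx=4,fy=4,interpolation=cv2.INTER_CUBIC))
E
```

```text
time_s: 45.65
position: [0.5154, -0.0277, 0.016]
tool_rot: [[0.297, -0.955, -0.0], [-0.955, -0.297, 0.0], [-0.0, 0.0, -1.0]]
ft_force: [0.6, -0.2, 0.1]
grip_width: 0.0836
time_s: 46.45
position: [0.5302, -0.0756, 0.0159]
tool_rot: [[0.297, -0.955, -0.0], [-0.955, -0.297, 0.0], [-0.0, 0.0, -1.0]]
ft_force: [0.3, 0.7, 0.2]
grip_width: 0.0841
time_s: 47.25
position: [0.5309, -0.0752, 0.2386]
tool_rot: [[0.298, -0.955, 0.005], [-0.955, -0.298, -0.002], [0.003, -0.004, -1.0]]
ft_force: [-0.0, -0.4, 0.0]
grip_width: 0.0842
[ 0.53093501 -0.07524996  0.23855893] [-0.03684408 -0.38437039  0.04075377]
```

View pics/s31c.png

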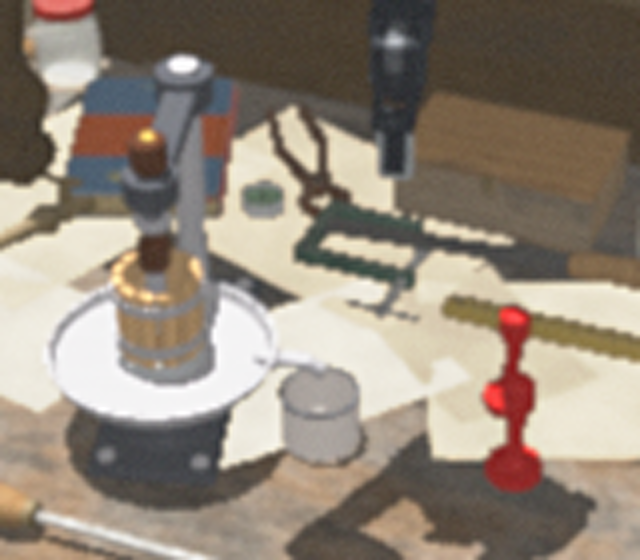

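```bash
python3 -m crank '{"slide":[[0,0.01,-0.02],[-0.01,0.03,-0.04],[-0.02,0.05,-0.05],[-0.03,0.07,-0.05],[-0.045,0.09,-0.05],[-0.06,0.11,-0.05],[-0.067,0.115,-0.05],[-0.067,0.115,-0.05]],"roll":[-0.1,-0.24,-0.38,-0.52,-0.66,-0.8,-0.94,-1.08],"grip":[0.084,0.084,0.084,0.084,0.084,0.084,0.084,0.084]}'
python3 -m crank '{"slide":[[0,0,0],[0,0,0],[0,0,0],[0,0,0],[0,0,0],[0,0,0],[0,0,0],[0,0,0]],"roll":[-0.1,-0.19,-0.19,-0.19,-0.19,-0.19,-0.19,-0.19],"grip":[0.084,0.084,0.084,0.084,0.084,0.084,0.084,0.084]}'
python3 - <<'E'
from h import *
s=observe();print(s['position'],s['ft_force'])
p=get_image('wrist');save(p,'w32')
for z in(.042,):print([proj(p,[.5155+.0285*np.cos(a),-.0266+.0285*np.sin(a),z]) for a in(0,1.57,3.14,4.71)])
print(proj(p,[.5155,-.0266,.057]))
f=p['frame'][40:240,190:430,::-1];cv2.imwrite('pics/w32c.png',cv2.resize(f,None,fx=3,fy=3,interpolation=cv2.INTER_CUBIC))
p=get_image('top');save(p,'t32');f=p['frame'][160:270,150:330,::-1];cv2.imwrite('pics/t32c.png',cv2.resize(f,None,fx=4.4,fy=4.4,interpolation=cv2.INTER_CUBIC))
E
```

```text
time_s: 48.1
position: [0.3991, -0.0447, 0.2847]
tool_rot: [[0.983, -0.182, -0.002], [-0.182, -0.983, 0.001], [-0.003, -0.001, -1.0]]
ft_force: [-0.2, -0.1, 0.7]
grip_width: 0.084
time_s: 48.9
position: [0.4006, -0.0456, 0.286]
tool_rot: [[1.0, 0.0, 0.0], [0.0, -1.0, -0.0], [0.0, 0.0, -1.0]]
ft_force: [-0.6, -0.1, 0.1]
grip_width: 0.0843
[ 0.40055634 -0.04563634  0.28601022] [-0.57113098 -0.1407711   0.10866874]
[(np.float64(258.0327580607775), np.float64(64.01368195946094)), (np.float64(234.81130812291212), np.float64(89.78867877990533)), (np.float64(258.6154421892867), np.float64(114.58139663011198)), (np.float64(281.886339655387), np.float64(89.92314253864258))]
(np.float64(257.68388955864367), np.float64(88.20891863760637))
```

View pics/w32c.png

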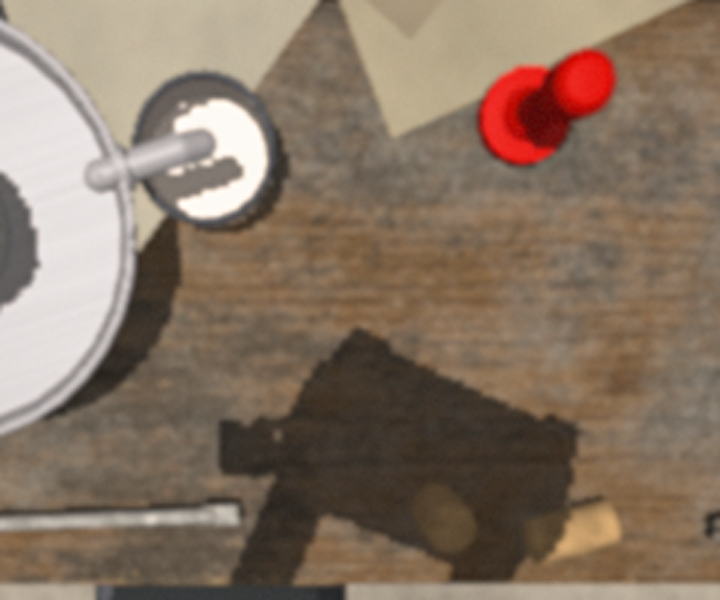

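View pics/t32c.png

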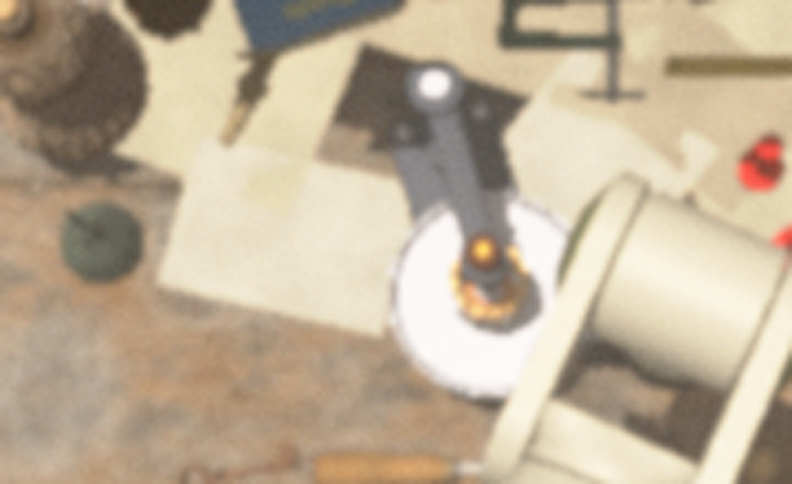

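Run:
```python
from h import *
p=get_image('top');K=ray(p,150+484/4.4,160+249/4.4,.242);print(K)
B=ray(p,150+434/4.4,160+84/4.4,.205);print(B)
for r in silhouettes('oil_can',p):print(r['confidence'],r['box'])
s=observe();print(s['qvel'],s['time_s'])
```

```text
[0.48128171 0.07739945 0.242     ]
[0.61038588 0.1187311  0.205     ]
0.56 [173.3, 215.4, 20.2, 19.5]
[ 0.03626101 -0.10674306 -0.15995249 -0.03480391 -0.01616829  0.07773008] 49.1
```

```bash
python3 -c "
from rig import close_job;print(close_job())"
```

```text
the job is handed in; nothing more can be done
None
```

The press is reassembled and handed in at about 49 s, with the cup under the pipe and the oil can still standing. The job gives no verdict, so these are my own last checks:

- **Drain plate:** it lies raised side up over the pin. The pin showed centred in the hole after release.
- **Basket:** its lower inner edge measured 47–48 mm across at plate height, so it is seated round the raised middle, with its centre within about 1–2 mm of the plate's. The arm felt contact about 3 mm higher than I expected; the picture after release settled that it was seated.
- **Plunger:** I used the brown one and left both red look-alikes alone. It went down freely and I released it at its seated height, knob up. I did not measure its tilt, but it looks upright in the last pictures.
- **Screw arm:** I pushed it to its stop, where it resisted with about 13 N. After release the knob measured about 1–2 mm from the pan's centre, roughly 0.01 rad.
- **Cup:** it stands upright on the worktop, its rim centre about 1 mm from the spout point I worked out.
- **Robot:** the gripper was clear of everything at hand-in.

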